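# Empty the twist-lock arbor block and hang up the arbors

## Task

The arbor block has to be emptied for cleaning: first take the upright chip guard out of the groove between the arbors and lean it on the sloped rest, its lower edge in the channel behind the lip, so that it stays there by itself. Then twist each taper arbor in the block anticlockwise by about a sixth of a turn to break it free, pull it straight up, and hang it on the hanging rail by its wing, the shank down between the rails. Do not let an arbor fall over, and leave the glue bottle, the goblet and the mug undisturbed.

Things in the scene. Friction and masses are not known exactly. Their poses are not given: they have to be found in the camera images.
- arbor_block: Fixed block: dark wooden slab 210 (x) x 240 (y) x 15 mm with four grey steel sockets 60 x 60 mm at x = +-52, y = +-60 mm, flat tops 67 mm above the worktop. Origin: centre of underside; x away from the robot at yaw 0, z up. At x = 0 a groove along y, 12.4 mm wide and 30 mm deep, holds the chip guard, which stands on the slab.
- arbor_0_wing (a point): Steel taper arbor, 107 mm tall, 0.25 kg (3 or 4 are there, else None). Point: centre of its wing handle, an upright plate 14 mm thick (arbor x), 72 wide (y), 40 tall (z), 87 mm above the foot. Shank 16 mm across, 12 at the foot; cross pin along arbor x, 36 x 8 mm, 30 to 38 mm above the foot. Seated: wing centre 102 mm above the worktop, arbor x 60 deg clockwise (from above) of the block's x.
- arbor_1_wing (a point): Steel taper arbor, 107 mm tall, 0.25 kg (3 or 4 are there, else None). Point: centre of its wing handle, an upright plate 14 mm thick (arbor x), 72 wide (y), 40 tall (z), 87 mm above the foot. Shank 16 mm across, 12 at the foot; cross pin along arbor x, 36 x 8 mm, 30 to 38 mm above the foot. Seated: wing centre 102 mm above the worktop, arbor x 60 deg clockwise (from above) of the block's x.
- arbor_2_wing (a point): Steel taper arbor, 107 mm tall, 0.25 kg (3 or 4 are there, else None). Point: centre of its wing handle, an upright plate 14 mm thick (arbor x), 72 wide (y), 40 tall (z), 87 mm above the foot. Shank 16 mm across, 12 at the foot; cross pin along arbor x, 36 x 8 mm, 30 to 38 mm above the foot. Seated: wing centre 102 mm above the worktop, arbor x 60 deg clockwise (from above) of the block's x.
- arbor_3_wing (a point): Steel taper arbor, 107 mm tall, 0.25 kg (3 or 4 are there, else None). Point: centre of its wing handle, an upright plate 14 mm thick (arbor x), 72 wide (y), 40 tall (z), 87 mm above the foot. Shank 16 mm across, 12 at the foot; cross pin along arbor x, 36 x 8 mm, 30 to 38 mm above the foot. Seated: wing centre 102 mm above the worktop, arbor x 60 deg clockwise (from above) of the block's x.
- socket_0 (a point): Centre of a socket's top: a slot 44 mm along the block's x, 19 mm along y, over a tapered bore. A seated arbor's pin is gripped under the lips: a straight pull raises it 4 mm only. Turn the arbor about 60 deg anticlockwise from above (about 0.1 Nm to break free; inner stop at about 68 deg): with the pin along the slot (within 15 deg) it pulls straight up; clear when raised 55 mm.
- socket_1 (a point): Centre of a socket's top: a slot 44 mm along the block's x, 19 mm along y, over a tapered bore. A seated arbor's pin is gripped under the lips: a straight pull raises it 4 mm only. Turn the arbor about 60 deg anticlockwise from above (about 0.1 Nm to break free; inner stop at about 68 deg): with the pin along the slot (within 15 deg) it pulls straight up; clear when raised 55 mm.
- socket_2 (a point): Centre of a socket's top: a slot 44 mm along the block's x, 19 mm along y, over a tapered bore. A seated arbor's pin is gripped under the lips: a straight pull raises it 4 mm only. Turn the arbor about 60 deg anticlockwise from above (about 0.1 Nm to break free; inner stop at about 68 deg): with the pin along the slot (within 15 deg) it pulls straight up; clear when raised 55 mm.
- socket_3 (a point): Centre of a socket's top: a slot 44 mm along the block's x, 19 mm along y, over a tapered bore. A seated arbor's pin is gripped under the lips: a straight pull raises it 4 mm only. Turn the arbor about 60 deg anticlockwise from above (about 0.1 Nm to break free; inner stop at about 68 deg): with the pin along the slot (within 15 deg) it pulls straight up; clear when raised 55 mm.
- guard_mid (a point): Centre of the chip guard, a loose plain plywood board 10 mm thick (its x), 150 mm wide (its y), 180 mm tall (its z), 0.22 kg. At the start it stands upright in the groove of the arbor block, its top edge 195 mm above the worktop.
- guard: The same chip guard; origin at the centre of its lower edge, axes as for guard_mid.
- guard_rest: Sloped rest, a wooden stand fixed left or right of the block. Origin at worktop height; x away from the robot at yaw 0, z up. Foot board 140 mm wide (y), top 12 mm up. The back board, 140 mm wide, rises from x = 0 on the foot, leaning 20 deg back (to +x), 110 mm along the slope. In front a lip 12 mm high along y, inner face at x = -22 mm; the guard's lower edge goes between.
- hang_rail: Loose wooden rack (1.4 kg) on the other side. Origin: centre of underside, z up. Two rails along x, 240 mm long, tops 95 mm up, each 20 mm wide, open gap 34 mm between (y = -17 to 17). End boards at x = +-120 mm rise 12 mm above the rails. An arbor hangs shank down in the gap, wing (arbor y) along rack y across both rails, wing centre 115 mm up. Places at x = +-30, +-90 mm leave room.
- glue_bottle: Yellow glue bottle with an orange tip, 65 mm across, 198 mm tall, standing behind the work; a bystander. Origin: centre of its underside.
- goblet: Turned dark wooden goblet, 61 mm across, 118 mm tall, standing at the right; a bystander. Origin: centre of its underside.
- mug: White mug, 95 mm tall, at the far left; a bystander. Origin: centre of its underside.

How it is judged:
By the outcome, as a careful person would: the job done as asked, in the order asked, and still so for the second after the job is handed in, with the robot touching nothing.
Of arbor_0, arbor_1, arbor_2, arbor_3 only 3 to 4 are there at a start; the rules pass over those that are not, and their reading is None.
At some moment in a run one of hang_rail may be knocked a few centimetres aside while the robot is not near it.
It also fails if it takes over 208 s, if anything falls off the work surface, if the arm or the gripper's body presses on something with over 40 N, if the wrist force passes 120 N, or if a joint passes its speed limit or range.

## Robot

A 6-joint arm with a two-finger parallel gripper is mounted at the origin on a cart in front of the work surface, level with it; the furniture and walls round the work are solid. World frame = base frame: x ahead of the robot, y to its left, z up, the work surface at z = 0. Lengths are in m, angles in rad, forces in N, time in s.
With the tool pointing down it reaches from about 0.275 to 0.725 m from the base axis. Payload 15.9 kg.
Tool frame: the origin (TCP) lies on the centre line of the jaws, within the pads' length; the fingertips stand env.tip_reach ahead of it and the grasp point (between the pads) lies 11 mm behind it (env.tip_reach is the distance from the TCP to the fingertips, in m); z points along the fingers, y is the line along which they close (so a half turn about z gives the same grasp; the last joint's range is limited). The gripper opens to 85 mm and grips with 20 to 120 N. Pads are 22 mm wide; open, the fingers measure 114 mm over their backs; the gripper's body (76 mm by 85 mm) begins 54 mm behind the grasp point. The pads swing forward as they close: fully open they stand 13 mm farther back than shut.
Start: joints at [1.128, 0.213, -0.034, 1.323, 0, 1.571], TCP at [0.214, 0.452, 0.239] pointing down, gripper open.
Joint ranges: [-2.98, 2.98], [-0.74, 1.72], [-1.14, 1.35], [-2.1, 2.04], [-1.57, 1.44], [-3.14, 3.14]. Speed limits (rad/s): [1.89, 1.89, 2.39, 2.57, 3.14, 3.14].

## Interface

Orientations are given as a unit quaternion [x, y, z, w].
In Python, from rig import status, capture, env, boxes_of, silhouettes gives the robot as it stands. The module is installed in compiled form; this text tells all that it offers.
- The arm moves only by the tool arm_command, never from a script. Its argument "steps" is a list of rows, each a list of 7 numbers: the closure, from -1 (fully open) to 1 (shut), so that 0 is half open, then the shift along the tool's x, y, z normalised to -1 to 1, where 1 is 1 m, then the turn, a rotation vector about the tool's x, y, z normalised to -1 to 1, where 1 is 0.5 rad. In form: [[fingers, tx, ty, tz, rx, ry, rz], ...]. A call has 1 to 12 rows; each row shifts and turns the commanded pose from where the row before left it, along the tool's axes as they then stand; what a row does not reach is not made up. A row lasts 1/12 s, in which the tool goes at most 41.7 mm and 7.16 degrees, less where a joint would pass 70% of its speed; a pose out of reach is approached as far as the arm can. A call with a number of a shift or a turn outside -1 to 1 is refused whole. A call with a gripper value outside its range is refused whole. The fingers move at their own pace and stop on an object; "grip_force" is the grip in N (left out, the last holds). Time passes only in rows, so rows that do not move let the fingers close. It gives the time, the measured TCP pose, the force, the opening and the grip force at its end, in the units of the state.
- status.sense(): the state, without advancing time (a new reading comes with each control period).
- capture(name): name is "side" or "top" or "wrist"; returns a dict with "color" (480x640x3 uint8, red, green, blue), "vfov" (degrees; the focal length in pixels is half the picture's height over the tangent of half this angle, whatever the lens; pixels are square), "cx", "cy" (the principal point, pixels), "k1" (the pictures are not rectified: a ray, as slopes to the right and down, at radius r is drawn at 1 + k1 r^2 times it, then the intrinsics apply), "R" (3x3) and "t" (3): a world point X has camera coordinates R X + t; the wrist camera has in their place "T_tool_cam" (4x4, takes a point from camera to tool coordinates, whose origin is the TCP and whose axes are the flange's). Camera axes: x right, y down, z forward; pixel columns grow to the right and rows downward; lengths in m; the calibration is good to about 2 mm. A picture is of the moment at which its call begins: read the wrist's pose just before it. There is no depth.
- env.job_done(): hands the job in; it is judged then, once.
Trained networks look in a picture, given as the dict that the camera call returned (one of the last four; its "shot" number tells which), for a name from the list of things; names that differ only in an ending like _2 or _b are one class to them, and where a whole thing is asked for, a point or a joint stands for the part that bears it (a point fixed in the world has none). Each returns a list of dicts, best first, with "conf" (0 to 1); they miss things now and then, are a little off and sometimes report something else, mostly with a low value. They report only what shows in the picture. A call takes as long as a camera call.
- boxes_of(thing, picture): "point" ([column, row] in pixels, amid what is visible of it).
- silhouettes(thing, picture): "pixels" (480x640 bool, what is visible of it) and "point" ([column, row] in pixels, amid what is visible of it).
The state is a dict: "time_s": time; "qpos": joint angles; "joint_velocities": joint speeds; "effort": joint torques, N m; "tool_pos": TCP position; "tool_rot": TCP orientation; "contact_force": force on the tool from outside, world axes, zero at the start; "moment": the same for the moment, N m; "finger_gap": opening from 0.0 (shut) to 1.0 (fully open); "grasp_force": force on a finger pad.
Only numpy, scipy, OpenCV 4.12 (cv2) and the standard library are available. Lean on these libraries where they do the work, as an engineer would, in place of code of your own. Each camera call takes 0.05 s, during which the arm holds its last target. There are 200 camera calls.

## Working session

There is one attempt and no reset: what is moved stays moved. The work goes in short steps, Python scripts to look and compute and a tool call to move; the robot and the scene stay as the last step left them, time stands still between calls to the robot, and variables do not carry over. Pictures are saved under pics/ and viewed, at most 14 in all, crops included, and the job is handed in when it is done.

Besides the shell and the picture viewer there is one more tool, called after ">>>" by a JSON object that holds its "fn" and its "kwargs", one argument or row to a line. arm_command: Moves the arm, as the interface text tells. Its arguments: {"type":"object","properties":{"steps":{"type":"array"},"grip_force":{"type":"number"}},"required":["steps"]}

```bash
mkdir -p pics; ls
python3 - <<'E'
from rig import status,capture,env,boxes_of,silhouettes
import cv2,numpy as np
s=status.sense();print({k:np.round(v,3).tolist() for k,v in s.items()});print(env.tip_reach)
for n in("side","top"):
    p=capture(n);cv2.imwrite(f"pics/{n}0.png",p["color"][:,:,::-1])
    print(n,p["vfov"],p["cx"],p["cy"],p["k1"],np.round(p["R"],3).tolist(),np.round(p["t"],3).tolist())
    for th in["arbor_block","arbor_0_wing","socket_0","guard","guard_rest","hang_rail","glue_bottle","goblet","mug"]:
        print(th,[(np.round(d["point"]).tolist(),round(d["conf"],2)) for d in boxes_of(th,p)])
p=capture("wrist");print(np.round(p["T_tool_cam"],4).tolist(),p["vfov"],p["cx"],p["cy"],p["k1"])
E
```

```text
pics
{'time_s': 0.0, 'qpos': [1.128, 0.213, -0.035, 1.323, 0.0, 1.571], 'joint_velocities': [0.003, -0.001, -0.001, 0.001, -0.002, 0.001], 'effort': [0.005, -68.616, 48.712, 0.017, 0.0, -0.0], 'tool_pos': [0.214, 0.452, 0.239], 'tool_rot': [0.22, 0.976, -0.001, -0.0], 'contact_force': [0.614, -0.1, 0.597], 'moment': [0.034, 0.048, -0.006], 'grasp_force': 0.0, 'finger_gap': 1.0}
0.008
side 54.09892052858833 317.6527713670748 236.70873547427476 -0.09690086600151496 [[-0.953, -0.304, 0.015], [-0.15, 0.426, -0.892], [0.265, -0.852, -0.451]] [0.563, 0.15, 1.35]
arbor_block [([342.0, 263.0], 0.58)]
arbor_0_wing [([358.0, 245.0], 0.86)]
socket_0 [([346.0, 266.0], 0.63)]
guard [([343.0, 224.0], 0.65)]
guard_rest [([302.0, 320.0], 0.86), ([314.0, 375.0], 0.34)]
hang_rail [([374.0, 198.0], 0.92)]
glue_bottle [([241.0, 252.0], 0.83)]
goblet [([365.0, 177.0], 0.8), ([241.0, 249.0], 0.49)]
mug [([315.0, 378.0], 0.78)]
top 54.86352205762468 311.32300065878775 236.78023843689758 -0.08719341142484682 [[-0.021, -1.0, 0.009], [-0.934, 0.016, -0.357], [0.357, -0.015, -0.934]] [0.017, 0.572, 1.533]
arbor_block [([308.0, 269.0], 0.93)]
arbor_0_wing [([297.0, 272.0], 0.45)]
socket_0 [([309.0, 271.0], 0.62), ([159.0, 281.0], 0.35)]
guard [([308.0, 255.0], 0.82)]
guard_rest [([219.0, 262.0], 0.62)]
hang_rail [([412.0, 266.0], 0.59)]
glue_bottle [([262.0, 193.0], 0.59)]
goblet [([451.0, 246.0], 0.65)]
mug [([158.0, 282.0], 0.87)]
[[-0.0001, -0.9473, -0.3202, 0.0825], [1.0, -0.0005, 0.001, -0.0001], [-0.0011, -0.3202, 0.9473, -0.1333], [0.0, 0.0, 0.0, 1.0]] 67.65008609945767 325.7638137807394 238.08254324099576 -0.047315147831668264
```

Run:
```python
import cv2,numpy as np
a=cv2.imread("pics/top0.png")[150:330,130:490];b=cv2.imread("pics/side0.png")[130:420,180:460]
cv2.imwrite("pics/topc.png",cv2.resize(a,(792,396),interpolation=cv2.INTER_CUBIC));cv2.imwrite("pics/sidec.png",cv2.resize(b,(579,600),interpolation=cv2.INTER_CUBIC))
```

```text
(no output)
```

View pics/topc.png

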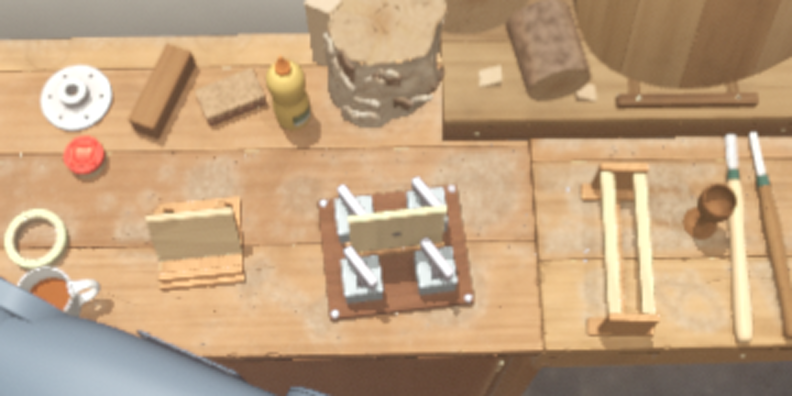

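View pics/sidec.png

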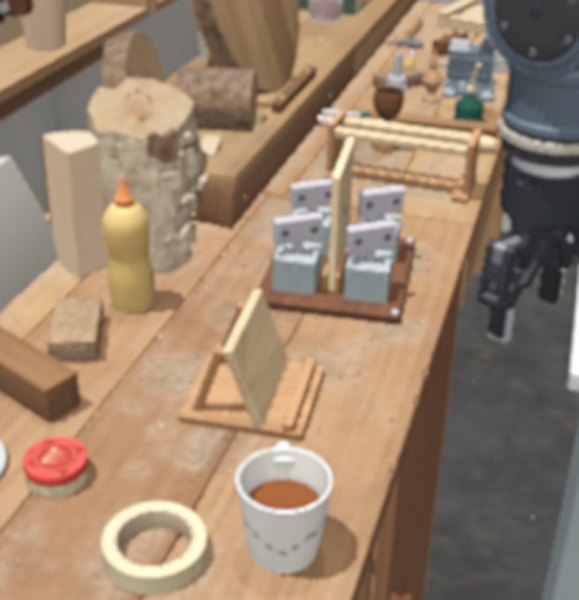

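The top picture shows four arbors, with the guard upright at crop (397,230). The rest is on the left at (200,245) and the rail on the right at (625,245). The mug, bottle and goblet stand clear of all of these.

```bash
cat > h.py <<'E'
from rig import status,capture,env,boxes_of,silhouettes
import cv2,numpy as np
from scipy.spatial.transform import Rotation as Ro
from scipy.optimize import least_squares
def shot(name,save=None):
    s=status.sense();p=capture(name)
    if name=="wrist":
        W=np.eye(4);W[:3,:3]=Ro.from_quat(s["tool_rot"]).as_matrix();W[:3,3]=s["tool_pos"]
        M=np.linalg.inv(W@p["T_tool_cam"]);p["R"],p["t"]=M[:3,:3],M[:3,3]
    if save:cv2.imwrite(f"pics/{save}.png",p["color"][:,:,::-1])
    return p
def f_(p):return 240/np.tan(np.radians(p["vfov"])/2)
def proj(p,X):
    c=np.atleast_2d(X)@np.asarray(p["R"]).T+p["t"];u=c[:,:2]/c[:,2:]
    u=u*(1+p["k1"]*(u**2).sum(1,keepdims=True));return u*f_(p)+[p["cx"],p["cy"]]
def unproj(p,px,z):
    d=(np.atleast_2d(px)-[p["cx"],p["cy"]])/f_(p);u=d.copy()
    for _ in range(10):u=d/(1+p["k1"]*(u**2).sum(1,keepdims=True))
    R=np.asarray(p["R"]);o=-R.T@p["t"];w=np.c_[u,np.ones(len(u))]@R
    return o+w*((z-o[2])/w[:,2])[:,None]
def pts(pose,L):
    x,y,a=pose;c,s=np.cos(a),np.sin(a);L=np.atleast_2d(L)
    return np.c_[x+c*L[:,0]-s*L[:,1],y+s*L[:,0]+c*L[:,1],L[:,2]]
def pose_now():
    s=status.sense();e=Ro.from_quat(s["tool_rot"]).as_matrix()
    print("t",round(s["time_s"],2),"pos",np.round(s["tool_pos"],4),"x",np.round(e[:,0],3),"y",np.round(e[:,1],3),"z",np.round(e[:,2],3),"F",np.round(s["contact_force"],1),"M",np.round(s["moment"],2),"gap",round(s["finger_gap"],3),"q",np.round(s["qpos"],2))
    return s
E
python3 - <<'E'
from h import *
p=shot("top")
g=lambda L:np.array(L)/2.2+[130,150]
print("slab",unproj(p,g([(323,203),(451,188),(469,297),(335,314)]),.015).round(3).tolist())
print("rail tops (far L,far R,near L,near R)",unproj(p,g([(609,172),(641,173),(613,318),(650,318)]),.095).round(3).tolist())
print("rest foot near L,R",unproj(p,g([(161,286),(243,280)]),.012).round(3).tolist(), "back top L,R",unproj(p,g([(149,214),(227,209)]),.115).round(3).tolist())
print("bottle,mug,goblet",unproj(p,g([(290,115),(50,300),(700,230)]),0.02).round(3).tolist())
E
```

```text
slab [[0.587, 0.133, 0.015], [0.61, -0.085, 0.015], [0.418, -0.107, 0.015], [0.393, 0.113, 0.015]]
rail tops (far L,far R,near L,near R) [[0.603, -0.34, 0.095], [0.601, -0.393, 0.095], [0.358, -0.324, 0.095], [0.357, -0.382, 0.095]]
rest foot near L,R [[0.446, 0.401, 0.012], [0.454, 0.265, 0.012]] back top L,R [[0.536, 0.404, 0.115], [0.542, 0.28, 0.115]]
bottle,mug,goblet [[0.75, 0.192, 0.02], [0.422, 0.583, 0.02], [0.525, -0.504, 0.02]]
```

>>> {"fn": "arm_command", "kwargs": {
  "steps": [
    [-1,0,0,-0.035,0,0,0],
    [-1,0,0,-0.035,0,0,0],
    [-1,0,0,-0.035,0,0,0],
    [-1,0,0,-0.025,0,0,0]
  ]
}}

```text
time_s: 1.43
tool_pos: [0.2142, 0.4517, 0.3722]
tool_rot: [0.22, 0.976, 0.001, 0.0]
contact_force: [0.0, 0.9, 0.7]
finger_gap: 1.002
grasp_force: 0.0
```

>>> {"fn": "arm_command", "kwargs": {
  "steps": [
    [-1,-0.034,-0.0163,0,0,0,0],
    [-1,-0.034,-0.0163,0,0,0,0],
    [-1,-0.034,-0.0163,0,0,0,0],
    [-1,-0.034,-0.0163,0,0,0,0],
    [-1,-0.034,-0.0163,0,0,0,0],
    [-1,-0.034,-0.0163,0,0,0,0],
    [-1,-0.034,-0.0163,0,0,0,0],
    [-1,-0.034,-0.0163,0,0,0,0],
    [-1,-0.034,-0.0163,0,0,0,0],
    [-1,-0.034,-0.0163,0,0,0,0],
    [-1,-0.034,-0.0163,0,0,0,0],
    [-1,-0.034,-0.0163,0,0,0,0]
  ]
}}

```text
time_s: 2.43
tool_pos: [0.4999, 0.0984, 0.3695]
tool_rot: [0.22, 0.976, 0.0, 0.0]
contact_force: [0.2, 1.2, 1.0]
finger_gap: 0.998
grasp_force: 0.0
```

>>> {"fn": "arm_command", "kwargs": {
  "steps": [
    [-1,0,0,0,0,0,0.228],
    [-1,0,0,0,0,0,0.228],
    [-1,0,0,0,0,0,0.228],
    [-1,0,0,0,0,0,0.228],
    [-1,0,0,0,0,0,0.228],
    [-1,0,0,0,0,0,0.228],
    [-1,0,0,0,0,0,0.228],
    [-1,0,0,0,0,0,0.228],
    [-1,0,0,0,0,0,0.228],
    [-1,0,0,0,0,0,0],
    [-1,0,0,0,0,0,0]
  ]
}}

```text
time_s: 3.35
tool_pos: [0.4991, 0.1002, 0.3693]
tool_rot: [0.669, 0.743, -0.0, 0.0]
contact_force: [-0.3, -0.4, 0.5]
finger_gap: 0.997
grasp_force: 0.0
```

Run:
```python
from h import *
pose_now()
p=shot("wrist","w1")
for th in["arbor_block","arbor_0_wing","socket_0","guard","guard_rest","hang_rail"]:
    print(th,[(np.round(d["point"]).tolist(),round(d["conf"],2)) for d in boxes_of(th,p)])
b=np.array([.502,.0135,.1])
print(proj(p,pts(b,[(sx*.105,sy*.12,.015) for sx in(-1,1) for sy in(-1,1)])).round().tolist())
```

```text
t 3.35 pos [0.4991 0.1002 0.3693] x [-0.105  0.994 -0.   ] y [ 0.994  0.105 -0.   ] z [-0. -0. -1.] F [-0.3 -0.4  0.5] M [0.01 0.02 0.02] gap 0.997 q [ 0.2   0.26  0.35  1.67 -0.    1.66]
arbor_block [([328.0, 226.0], 0.79)]
arbor_0_wing [([277.0, 214.0], 0.64)]
socket_0 [([325.0, 224.0], 0.56)]
guard [([321.0, 274.0], 0.56)]
guard_rest [([364.0, 23.0], 0.84)]
hang_rail [([231.0, 418.0], 0.57)]
[[254.0, 314.0], [243.0, 156.0], [389.0, 314.0], [400.0, 157.0]]
```

View pics/w1.png

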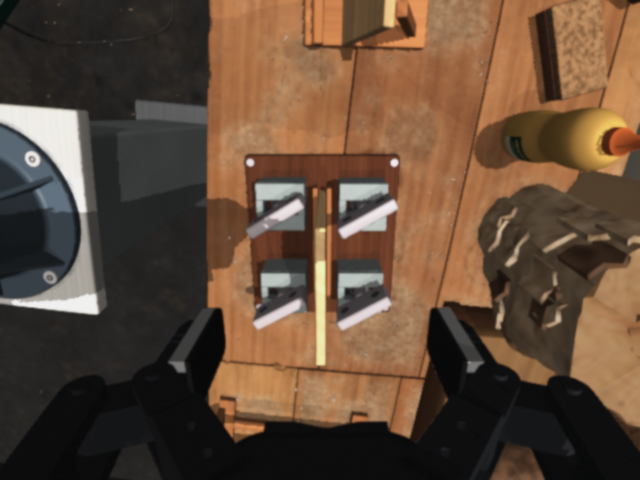

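Run:
```python
from h import *
a=cv2.imread("pics/w1.png")[145:375,235:410]
cv2.imwrite("pics/w1c.png",cv2.resize(a,None,fx=2.6,fy=2.6,interpolation=cv2.INTER_CUBIC))
```

```text
(no output)
```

View pics/w1c.png

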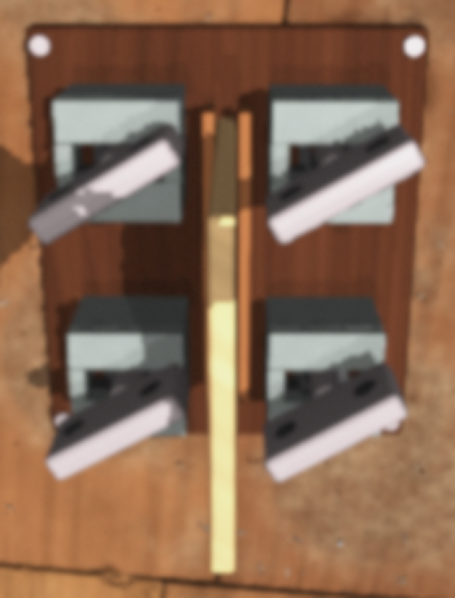

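```bash
cat > fit1.py <<'E'
from h import *
p=shot("wrist")
C=lambda c:np.array(c)/2.6+[235,145]
L=[];P=[]
def add(c,l):P.append(C(c));L.append(l)
for c,l in[((52,98),(-82,90)),((183,98),(-22,90)),((183,222),(-22,30)),((271,98),(22,90)),((398,98),(82,90)),((394,222),(82,30)),((66,332),(-82,-30)),((185,332),(-22,-30)),((266,332),(22,-30)),((386,332),(82,-30))]:add(c,(l[0]/1e3,l[1]/1e3,.067))
add((27,27),(-.105,.12,.015));add((428,27),(.105,.12,.015))
L=np.array(L);P=np.array(P)
g=lambda v:(proj(p,pts(v[:3],L)+[0,0,v[3]])-P)
for mask in(0,1):
    r=least_squares(lambda v:np.r_[g(v*[1,1,1,mask]).ravel(),],[.5,.013,.1,0],loss="soft_l1")
    print(r.x.round(4),np.abs(g(r.x)).mean(),g(r.x).round(1).tolist())
r=least_squares(lambda v:g(np.r_[v,0]).ravel(),[.5,.013,.1],loss="soft_l1").x
for n,(sx,sy) in{"TL":(-.052,.06),"TR":(.052,.06),"BL":(-.052,-.06),"BR":(.052,-.06)}.items():
    c=pts(r,[(sx,sy,0)])[0]
    W=pts([c[0],c[1],r[2]-np.pi/3],[(a*.007,b*.036,.122) for a,b in((1,1),(1,-1),(-1,-1),(-1,1))])
    print(n,c.round(4),((proj(p,W)-[235,145])*2.6).round().tolist())
print("guard",((proj(p,pts(r,[(a*.005,b*.075,.195) for a,b in((1,1),(1,-1),(-1,-1),(-1,1))]))-[235,145])*2.6).round().tolist())
E
python3 fit1.py
```

```text
[0.5028 0.0166 0.1012 0.    ] 0.6388678676718721 [[-0.1, 0.3], [-1.5, 0.3], [-0.7, -0.5], [0.7, 0.4], [0.9, 0.5], [-0.3, -0.4], [0.0, 0.2], [-0.7, 0.3], [1.3, 0.4], [0.3, 0.4], [-1.6, -1.4], [1.2, -1.2]]
[ 0.5029  0.0155  0.1012 -0.0039] 0.5697338311564574 [[0.6, 0.6], [-1.3, 0.6], [-0.5, -0.6], [0.6, 0.7], [0.3, 0.9], [-0.8, -0.4], [0.6, -0.2], [-0.5, -0.1], [1.2, -0.1], [-0.2, -0.0], [-0.9, -0.9], [0.6, -0.6]]
TL [0.445  0.0711 0.    ] [[183.0, 164.0], [41.0, 245.0], [23.0, 218.0], [166.0, 136.0]]
TR [0.5485 0.0816 0.    ] [[431.0, 165.0], [281.0, 246.0], [265.0, 219.0], [416.0, 137.0]]
BL [ 0.4571 -0.0483  0.    ] [[188.0, 418.0], [58.0, 484.0], [41.0, 462.0], [172.0, 394.0]]
BR [ 0.5606 -0.0378  0.    ] [[413.0, 418.0], [277.0, 485.0], [262.0, 463.0], [399.0, 394.0]]
guard [[237.0, 207.0], [236.0, 569.0], [211.0, 569.0], [208.0, 207.0]]
```

The zoomed wrist crop fits the block model to about 2 mm, and all four wings and the guard agree with it. Next I look at the rest from near.

>>> {"fn": "arm_command", "kwargs": {
  "steps": [
    [-1,0.036,0.002,0,0,0,0],
    [-1,0.036,0.002,0,0,0,0],
    [-1,0.036,0.002,0,0,0,0],
    [-1,0.036,0.002,0,0,0,0],
    [-1,0.036,0.002,0,0,0,0],
    [-1,0.036,0.002,0,0,0,0],
    [-1,0.036,0.002,0,0,0,0],
    [-1,0.036,0.002,0,0,0,0],
    [-1,0,0,0.03,0,0,0],
    [-1,0,0,0.03,0,0,0],
    [-1,0,0,0,0,0,0],
    [-1,0,0,0,0,0,0]
  ]
}}

```text
time_s: 4.75
tool_pos: [0.4846, 0.3875, 0.3085]
tool_rot: [0.67, 0.742, -0.002, -0.0]
contact_force: [0.1, -0.4, 1.5]
finger_gap: 0.999
grasp_force: 0.0
```

Run:
```python
from h import *
pose_now()
p=shot("wrist","w2")
b=[.48,.335,.05]
q=proj(p,pts(b,[(-.022,.07,.024),(-.022,-.07,.024),(.0376,-.07,.115),(.0376,.07,.115)]));print(q.round().tolist())
c=q.mean(0).astype(int);x0=max(c[0]-110,0);y0=max(c[1]-100,0);print(x0,y0)
a=p["color"][y0:y0+200,x0:x0+220,::-1]
cv2.imwrite("pics/w2c.png",cv2.resize(a,None,fx=3,fy=3,interpolation=cv2.INTER_CUBIC))
```

```text
t 4.75 pos [0.4846 0.3875 0.3085] x [-0.102  0.995 -0.002] y [ 0.995  0.102 -0.003] z [-0.003 -0.003 -1.   ] F [ 0.1 -0.4  1.5] M [-0.01 -0.02 -0.02] gap 0.999 q [ 0.67  0.5   0.55  1.63 -0.    2.14]
[[302.0, 174.0], [299.0, 283.0], [349.0, 324.0], [360.0, 193.0]]
217 143
```

View pics/w2c.png

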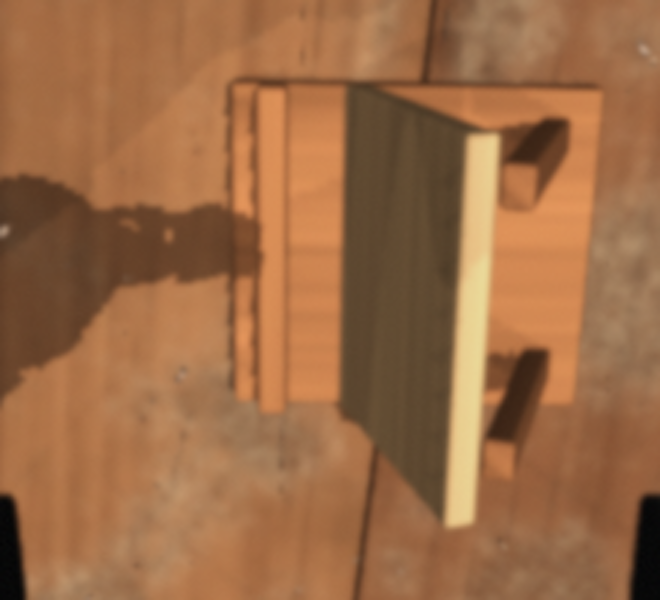

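Run:
```python
from h import *
pose_now()
p=shot("wrist")
P=np.array([(285,86),(286,411),(347,84),(341,408),(470,133),(445,525)])/3+[217,143]
L=np.array([(-.022,.07,.024),(-.022,-.07,.024),(0,.07,.012),(0,-.07,.012),(.0376,.07,.1154),(.0376,-.07,.1154)])
g=lambda v:proj(p,pts(v,L))-P
r=least_squares(lambda v:g(v).ravel(),[.48,.335,.05],loss="soft_l1");print(r.x.round(4),g(r.x).round(1).tolist())
```

```text
t 4.8 pos [0.4855 0.388  0.3109] x [-0.102  0.995  0.   ] y [0.995 0.102 0.   ] z [ 0.  0. -1.] F [-0.1 -0.2  1.3] M [0.04 0.01 0.02] gap 0.996 q [0.67 0.5  0.55 1.63 0.   2.14]
[0.4963 0.3408 0.0866] [[0.8, 0.1], [0.1, 0.9], [-1.2, -0.4], [-1.3, -1.8], [0.1, -0.3], [0.7, 1.2]]
```

The rest fits at (0.496, 0.341) with yaw 5° and residuals of about 1 px. Going to the guard.

>>> {"fn": "arm_command", "kwargs": {
  "steps": [
    [-1,-0.0372,-0.0021,0,0,0,0],
    [-1,-0.0372,-0.0021,0,0,0,0],
    [-1,-0.0372,-0.0021,0,0,0,0],
    [-1,-0.0372,-0.0021,0,0,0,0],
    [-1,-0.0372,-0.0021,0,0,0,0],
    [-1,-0.0372,-0.0021,0,0,0,0],
    [-1,-0.0372,-0.0021,0,0,0,0],
    [-1,-0.0372,-0.0021,0,0,0,0],
    [-1,-0.0372,-0.0021,0,0,0,0],
    [-1,-0.0372,-0.0021,0,0,0,0],
    [-1,0,0,0,0,0,0],
    [-1,0,0,0,0,0,0]
  ]
}}

```text
time_s: 5.85
tool_pos: [0.5038, 0.0141, 0.3123]
tool_rot: [0.672, 0.741, 0.002, 0.002]
contact_force: [0.4, 0.3, 0.7]
finger_gap: 0.999
grasp_force: 0.0
```

>>> {"fn": "arm_command", "kwargs": {
  "steps": [
    [-1,0,0,0.03,0,0,0],
    [-1,0,0,0.03,0,0,0],
    [-1,0,0,0.03,0,0,0],
    [-1,0,0,0.03,0,0,0],
    [-1,0,0,0.02,0,0,0],
    [-1,0,0,0.013,0,0,0],
    [-1,0,0,0,0,0,0]
  ]
}}

```text
time_s: 6.43
tool_pos: [0.5025, 0.017, 0.1556]
tool_rot: [0.67, 0.743, -0.0, -0.0]
contact_force: [0.2, 0.5, -0.9]
finger_gap: 1.001
grasp_force: 0.0
```

```bash
python3 -c "
from h import *
pose_now()"
```

```text
t 6.43 pos [0.5025 0.017  0.1556] x [-0.103  0.995  0.   ] y [ 0.995  0.103 -0.001] z [-0.001  0.    -1.   ] F [ 0.2  0.5 -0.9] M [0.01 0.07 0.06] gap 1.001 q [ 0.03  0.25 -0.2   1.12  0.    1.5 ]
```

>>> {"fn": "arm_command", "kwargs": {
  "steps": [
    [1,0,0,0,0,0,0],
    [1,0,0,0,0,0,0],
    [1,0,0,0,0,0,0],
    [1,0,0,0,0,0,0],
    [1,0,0,0,0,0,0],
    [1,0,0,0,0,0,0],
    [1,0,0,0,0,0,0],
    [1,0,0,0,0,0,0],
    [1,0,0,0,0,0,0],
    [1,0,0,0,0,0,0]
  ],
  "grip_force": 50
}}

```text
time_s: 7.27
tool_pos: [0.5029, 0.0161, 0.1568]
tool_rot: [0.67, 0.742, 0.0, 0.0]
contact_force: [-1.4, -0.2, 5.8]
finger_gap: 0.112
grasp_force: 49.6
```

>>> {"fn": "arm_command", "kwargs": {
  "steps": [
    [1,0,0,-0.005,0,0,0],
    [1,0,0,-0.01,0,0,0],
    [1,0,0,-0.015,0,0,0],
    [1,0,0,-0.02,0,0,0],
    [1,0,0,-0.025,0,0,0],
    [1,0,0,-0.025,0,0,0],
    [1,0,0,-0.025,0,0,0],
    [1,0,0,-0.025,0,0,0],
    [1,0,0,0,0,0,0]
  ]
}}

```text
time_s: 8.02
tool_pos: [0.5038, 0.0162, 0.3115]
tool_rot: [0.67, 0.742, 0.002, 0.002]
contact_force: [1.5, 0.4, -0.6]
finger_gap: 0.108
grasp_force: 48.8
```

Run:
```python
from h import *
pose_now()
p=shot("side");cv2.imwrite("pics/s2.png",cv2.resize(p["color"][130:380,220:460,::-1],None,fx=2.3,fy=2.3,interpolation=cv2.INTER_CUBIC))
```

```text
t 8.02 pos [0.5038 0.0162 0.3115] x [-0.102  0.995 -0.   ] y [0.995 0.102 0.006] z [ 0.006  0.    -1.   ] F [ 1.5  0.4 -0.6] M [ 0.05 -0.06 -0.01] gap 0.108 q [ 0.03  0.22  0.15  1.5  -0.    1.5 ]
```

View pics/s2.png

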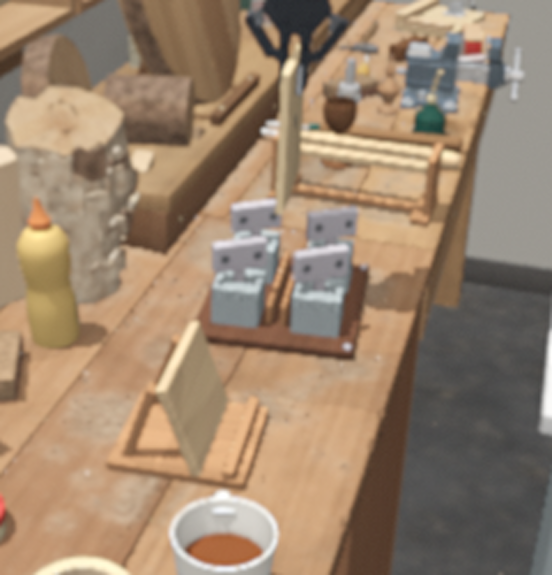

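The guard is lifted and hangs upright, with its top at crop (292,50). Carrying it to the rest and tilting it.

>>> {"fn": "arm_command", "kwargs": {
  "steps": [
    [1,0.027,0.0056,0,0,0,0],
    [1,0.027,0.0056,0,0,0,0],
    [1,0.027,0.0056,0,0,0,0],
    [1,0.027,0.0056,0,0,0,0],
    [1,0.027,0.0056,0,0,0,0],
    [1,0.027,0.0056,0,0,0,0],
    [1,0.027,0.0056,0,0,0,0],
    [1,0.027,0.0056,0,0,0,0],
    [1,0.027,0.0056,0,0,0,0],
    [1,0.027,0.0056,0,0,0,0],
    [1,0.027,0.0056,0,0,0,0],
    [1,0.027,0.0056,0,0,0,0.031]
  ]
}}

```text
time_s: 9.07
tool_pos: [0.5361, 0.3465, 0.3056]
tool_rot: [0.676, 0.737, -0.001, -0.0]
contact_force: [1.0, -0.6, -1.4]
finger_gap: 0.107
grasp_force: 48.9
```

>>> {"fn": "arm_command", "kwargs": {
  "steps": [
    [1,0,0,0,0.14,0,0],
    [1,0,0,0,0.14,0,0],
    [1,0,0,0,0.14,0,0],
    [1,0,0,0,0.14,0,0],
    [1,0,0,0,0.138,0,0],
    [1,0,0,0,0,0,0],
    [1,0,0,0,0,0,0]
  ]
}}

```text
time_s: 9.65
tool_pos: [0.519, 0.3361, 0.2868]
tool_rot: [0.67, 0.729, -0.101, -0.1]
contact_force: [-0.3, 0.6, -2.2]
finger_gap: 0.11
grasp_force: 52.3
```

Run:
```python
from h import *
s=pose_now()
p=shot("wrist","w3")
M=Ro.from_quat(s["tool_rot"]).as_matrix()
L=pts([.4963,.3408,.0866],[[.041,0,.150]])[0]
def tool(d):print((M.T@d).round(4))
tool(L+[0,0,.06]-s["tool_pos"]);tool(L-s["tool_pos"]);tool([0,0,-.06])
print("axes want z", (Ro.from_euler('z',.0866).as_matrix()@[-np.sin(np.radians(20)),0,-np.cos(np.radians(20))]).round(3),"x",np.round([-np.sin(.0866),np.cos(.0866)],3))
```

```text
t 9.65 pos [0.519  0.3361 0.2868] x [-0.083  0.997  0.011] y [ 0.956  0.082 -0.282] z [-0.281 -0.013 -0.959] F [-0.3  0.6 -2.2] M [ 0.02 -0.38  0.01] gap 0.11 q [0.51 0.83 1.04 2.04 0.13 1.98]
[0.0059 0.0397 0.0685]
[0.0053 0.0566 0.1261]
[-0.0006  0.0169  0.0576]
axes want z [-0.341 -0.03  -0.94 ] x [-0.086  0.996]
```

View pics/w3.png

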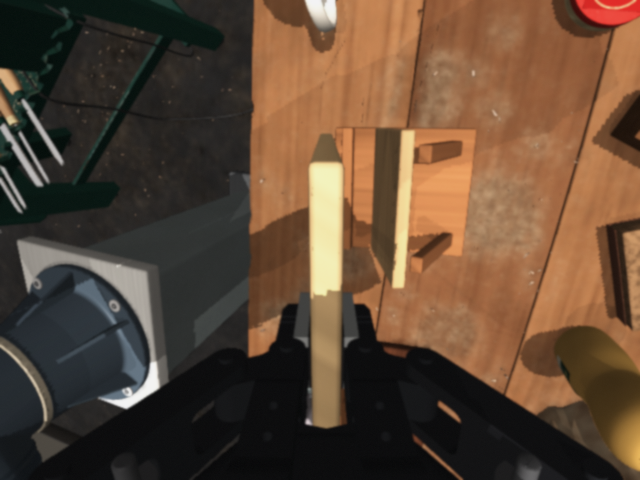

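The guard is held, centred over the rest (lip at about pixel column 345), but joint 4 is at its limit. I'll descend a bit and then finish the tilt.

>>> {"fn": "arm_command", "kwargs": {
  "steps": [
    [1,0,0.0042,0.0144,0,0,0],
    [1,0,0.0042,0.0144,0,0,0],
    [1,0,0.0042,0.0144,0,0,0],
    [1,0,0.0042,0.0144,0,0,0],
    [1,0,0,0,0.12,0,0],
    [1,0,0,0,0,0,0],
    [1,0,0,0,0,0,0]
  ]
}}

```text
time_s: 10.28
tool_pos: [0.5199, 0.3378, 0.2282]
tool_rot: [0.666, 0.726, -0.12, -0.119]
contact_force: [0.3, -0.4, -0.6]
finger_gap: 0.109
grasp_force: 52.3
```

```bash
cat > d.py <<'E'
from h import *
s=pose_now()
M=Ro.from_quat(s["tool_rot"]).as_matrix()
L=pts([.4963,.3408,.0866],[[.041,0,.150]])[0]
Wz=Ro.from_euler('z',.0866).as_matrix()@Ro.from_euler('y',20,degrees=True).as_matrix()@np.array([[0,1,0],[1,0,0],[0,0,-1.]])
print("rotvec units",(Ro.from_matrix(M.T@Wz).as_rotvec()/.5).round(3))
for h in(.03,.0):print(h,(M.T@(L+[0,0,h]-s["tool_pos"])).round(4))
E
python3 d.py
```

```text
t 10.28 pos [0.5199 0.3378 0.2282] x [-0.083  0.996  0.013] y [ 0.939  0.083 -0.334] z [-0.334 -0.016 -0.943] F [ 0.3 -0.4 -0.6] M [ 0.07 -0.5  -0.04] gap 0.109 q [0.5  0.85 0.89 1.93 0.15 1.97]
rotvec units [ 0.017 -0.026  0.003]
0.03 [0.0044 0.0328 0.0395]
0.0 [0.004  0.0428 0.0678]
```

>>> {"fn": "arm_command", "kwargs": {
  "steps": [
    [1,0.0011,0.0082,0.0099,0.017,-0.026,0.003],
    [1,0.0011,0.0082,0.0099,0,0,0],
    [1,0.0011,0.0082,0.0099,0,0,0],
    [1,0.0011,0.0082,0.0099,0,0,0],
    [1,0,0,0,0,0,0],
    [1,0,0,0,0,0,0]
  ]
}}

```text
time_s: 10.78
tool_pos: [0.5358, 0.3433, 0.1792]
tool_rot: [0.666, 0.726, -0.129, -0.118]
contact_force: [-1.1, -0.6, -1.5]
finger_gap: 0.111
grasp_force: 52.3
```

```bash
python3 d.py
python3 - <<'E'
from h import *
p=shot("side");q=proj(p,[[.5,.34,.1]])[0].astype(int);print(q)
cv2.imwrite("pics/s3.png",cv2.resize(p["color"][q[1]-70:q[1]+60,q[0]-60:q[0]+60,::-1],None,fx=4,fy=4,interpolation=cv2.INTER_CUBIC))
E
```

```text
t 10.78 pos [0.5358 0.3433 0.1792] x [-0.086  0.996 -0.   ] y [ 0.935  0.081 -0.345] z [-0.344 -0.03  -0.939] F [-1.1 -0.6 -1.5] M [ 0.04 -0.41 -0.03] gap 0.111 q [0.5  0.9  0.88 1.87 0.14 1.96]
rotvec units [-0.006  0.    -0.001]
0.03 [ 0.0009  0.0011 -0.0013]
0.0 [0.0009 0.0114 0.0269]
[311 290]
```

View pics/s3.png

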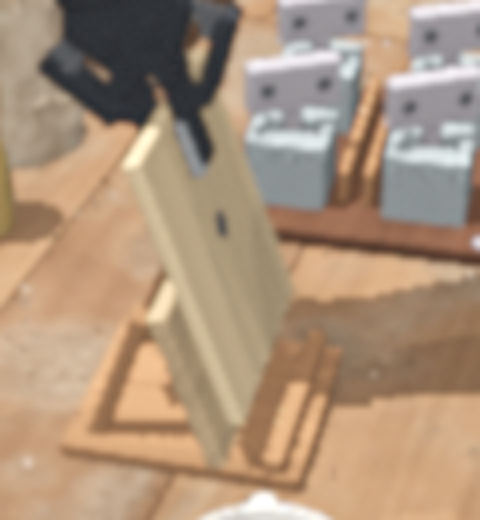

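The guard is parallel to the back board and sits between it and the lip. Lowering the last bit.

>>> {"fn": "arm_command", "kwargs": {
  "steps": [
    [1,0,0.0017,0.0047,0,0,0],
    [1,0,0.0017,0.0047,0,0,0],
    [1,0,0.0017,0.0047,0,0,0],
    [1,0,0.0017,0.0047,0,0,0],
    [1,0,0.0017,0.0047,0,0,0],
    [1,0,0.001,0.003,0,0,0],
    [1,0,0,0,0,0,0],
    [1,0,0,0,0,0,0]
  ]
}}

```text
time_s: 11.5
tool_pos: [0.5355, 0.3434, 0.1512]
tool_rot: [0.665, 0.726, -0.129, -0.118]
contact_force: [-0.2, 0.0, -1.3]
finger_gap: 0.11
grasp_force: 52.3
```

```bash
python3 d.py
```

```text
t 11.5 pos [0.5355 0.3434 0.1512] x [-0.086  0.996 -0.   ] y [ 0.935  0.081 -0.345] z [-0.344 -0.03  -0.939] F [-0.2  0.  -1.3] M [ 0.03 -0.47 -0.01] gap 0.11 q [0.5  0.89 0.79 1.79 0.14 1.96]
rotvec units [-0.006  0.    -0.001]
0.03 [ 0.0008 -0.0084 -0.0276]
0.0 [0.0008 0.002  0.0005]
```

>>> {"fn": "arm_command", "kwargs": {
  "steps": [
    [1,0,0.002,0.001,0,0,0],
    [1,0,0.001,0.002,0,0,0],
    [1,0,0.0003,0.001,0,0,0],
    [1,0,0,0,0,0,0],
    [1,0,0,0,0,0,0]
  ]
}}

```text
time_s: 11.92
tool_pos: [0.5371, 0.3436, 0.1466]
tool_rot: [0.665, 0.726, -0.129, -0.119]
contact_force: [-3.4, 0.1, 3.8]
finger_gap: 0.106
grasp_force: 52.9
```

```bash
python3 d.py
```

```text
t 11.92 pos [0.5371 0.3436 0.1466] x [-0.086  0.996  0.   ] y [ 0.935  0.081 -0.345] z [-0.344 -0.03  -0.939] F [-3.4  0.1  3.8] M [-0.03  1.03 -0.  ] gap 0.106 q [0.5  0.9  0.78 1.78 0.14 1.96]
rotvec units [-0.007 -0.001 -0.   ]
0.03 [ 0.0007 -0.0114 -0.0314]
0.0 [ 0.0007 -0.0011 -0.0032]
```

Contact with the foot and the back board shows in the forces. Releasing and withdrawing along the tool axis.

>>> {"fn": "arm_command", "kwargs": {
  "steps": [
    [0.6,0,0,0,0,0,0],
    [0.4,0,0,0,0,0,0],
    [0.2,0,0,0,0,0,0],
    [0,0,0,0,0,0,0],
    [0,0,0,0,0,0,0],
    [0,0,0,0,0,0,0],
    [0,0,0,-0.01,0,0,0],
    [0,0,0,-0.02,0,0,0],
    [0,0,0,-0.03,0,0,0],
    [0,0,0,-0.03,0,0,0],
    [0,0,0,0,0,0,0]
  ]
}}

```text
time_s: 12.83
tool_pos: [0.5808, 0.3614, 0.1822]
tool_rot: [0.669, 0.727, -0.105, -0.109]
contact_force: [0.3, 0.3, -1.5]
finger_gap: 0.501
grasp_force: 0.0
```

```bash
python3 d.py
python3 - <<'E'
from h import *
p=shot("side");q=proj(p,[[.5,.34,.1]])[0].astype(int);print(q)
cv2.imwrite("pics/s4.png",cv2.resize(p["color"][q[1]-80:q[1]+60,q[0]-60:q[0]+60,::-1],None,fx=3,fy=3,interpolation=cv2.INTER_CUBIC))
E
```

```text
t 12.83 pos [0.5808 0.3614 0.1822] x [-0.08   0.997  0.018] y [ 0.951  0.082 -0.298] z [-0.298 -0.006 -0.954] F [ 0.3  0.3 -1.5] M [ 0.07 -0.28 -0.  ] gap 0.501 q [0.5  1.07 1.25 2.02 0.14 1.96]
rotvec units [ 0.093 -0.039 -0.   ]
0.03 [-0.0136 -0.0423  0.0153]
0.0 [-0.0141 -0.0333  0.0439]
[311 290]
```

View pics/s4.png

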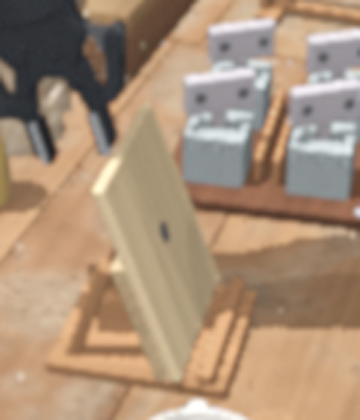

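The guard leans on the board by itself, its lower edge behind the lip at crop (170,375). The gripper is clear of it, so I untilt and rise.

>>> {"fn": "arm_command", "kwargs": {
  "steps": [
    [0,0,0,0,-0.15,0,0],
    [0,0,0,0,-0.15,0,0],
    [0,0,0,0,-0.15,0,0],
    [0,0,0,0,-0.15,0.039,0],
    [0,0,0,0,0,0,0]
  ]
}}

```text
time_s: 13.3
tool_pos: [0.5792, 0.3611, 0.1849]
tool_rot: [0.676, 0.734, -0.037, -0.054]
contact_force: [1.1, 0.8, 0.2]
finger_gap: 0.502
grasp_force: 0.0
```

>>> {"fn": "arm_command", "kwargs": {
  "steps": [
    [0,0,0,-0.03,0,0,0],
    [0,0,0,-0.03,0,0,0],
    [0,0,0,-0.03,0,0,0],
    [0,0,0,-0.03,0,0,0],
    [0,0,0,0,0,0,0]
  ]
}}

```text
time_s: 13.72
tool_pos: [0.6006, 0.3646, 0.2738]
tool_rot: [0.677, 0.734, -0.03, -0.052]
contact_force: [1.5, 0.2, -0.3]
finger_gap: 0.498
grasp_force: 0.0
```

Run:
```python
from h import *
s=pose_now();M=Ro.from_quat(s["tool_rot"]).as_matrix()
p=shot("top");g=silhouettes("guard",p);print([(np.round(d["point"]),d["conf"]) for d in g])
for n,T,yaw in[("overTL",(.445,.071,.30),.1012-np.pi/3),("rail view",(.48,-.28,.34),-.06)]:
    W=Ro.from_euler('z',yaw).as_matrix()@np.array([[0,1,0],[1,0,0],[0,0,-1.]])
    print(n,(M.T@(np.array(T)-s["tool_pos"])).round(4),"rot",(Ro.from_matrix(M.T@W).as_rotvec()/.5).round(3))
```

```text
t 13.72 pos [0.6006 0.3646 0.2738] x [-0.079  0.996  0.036] y [ 0.99   0.082 -0.114] z [-0.117  0.026 -0.993] F [ 1.5  0.2 -0.3] M [ 0.03 -0.15  0.01] gap 0.498 q [0.51 0.92 1.23 1.96 0.08 2.  ]
[(array([196., 252.]), 0.54)]
overTL [-0.2794 -0.1812 -0.0155] rot [-0.245  0.053  2.051]
rail view [-0.6304 -0.18   -0.0685] rot [-0.234 -0.055  0.281]
```

>>> {"fn": "arm_command", "kwargs": {
  "steps": [
    [0,0,0,0,-0.027,0.006,0.228],
    [0,0,0,0,-0.027,0.006,0.228],
    [0,0,0,0,-0.027,0.006,0.228],
    [0,0,0,0,-0.027,0.006,0.228],
    [0,0,0,0,-0.027,0.006,0.228],
    [0,0,0,0,-0.027,0.006,0.228],
    [0,0,0,0,-0.027,0.006,0.228],
    [0,0,0,0,-0.027,0.006,0.228],
    [0,0,0,0,-0.027,0.006,0.228],
    [0,0,0,0,0,0,0]
  ]
}}

```text
time_s: 14.65
tool_pos: [0.5981, 0.3639, 0.2699]
tool_rot: [0.952, 0.305, -0.004, 0.001]
contact_force: [0.1, -0.4, 0.1]
finger_gap: 0.499
grasp_force: 0.0
```

>>> {"fn": "arm_command", "kwargs": {
  "steps": [
    [0,-0.033,0.0163,-0.003,0,0,0],
    [0,-0.033,0.0163,-0.003,0,0,0],
    [0,-0.033,0.0163,-0.003,0,0,0],
    [0,-0.033,0.0163,-0.003,0,0,0],
    [0,-0.033,0.0163,-0.003,0,0,0],
    [0,-0.033,0.0163,-0.003,0,0,0],
    [0,-0.033,0.0163,-0.003,0,0,0],
    [0,-0.033,0.0163,-0.003,0,0,0],
    [0,-0.033,0.0163,-0.003,0,0,0],
    [0,0,0,0,0,0,0],
    [0,0,0,0,0,0,0]
  ]
}}

```text
time_s: 15.57
tool_pos: [0.4465, 0.0765, 0.2985]
tool_rot: [0.951, 0.308, -0.003, -0.0]
contact_force: [0.3, 0.5, -0.3]
finger_gap: 0.5
grasp_force: 0.0
```

```bash
cat > go.py <<'E'
import sys
from h import *
A={"TL":(.445,.071),"TR":(.5485,.0816),"BL":(.457,-.048),"BR":(.5606,-.0378)}
def to(T,yaw):
    s=pose_now();M=Ro.from_quat(s["tool_rot"]).as_matrix()
    W=Ro.from_euler('z',yaw).as_matrix()@np.array([[0,1,0],[1,0,0],[0,0,-1.]])
    d=np.array(T)-s["tool_pos"]
    print("shift now-axes",(M.T@d).round(4),"after-turn-axes",(W.T@d).round(4),"turn",(Ro.from_matrix(M.T@W).as_rotvec()/.5).round(3),"j6 then",round(1.571+np.arctan2(T[1],T[0])-yaw,2))
if __name__=="__main__":
    a=sys.argv
    if a[1] in A: to((*A[a[1]],float(a[2])),.1012-np.radians(float(a[3])) )
    else: to([float(v) for v in a[1].split(",")],float(a[2]))
E
python3 go.py TL .099 60
python3 - <<'E'
from h import *
p=shot("wrist","w5")
for d in boxes_of("arbor_0_wing",p):print(np.round(d["point"]),d["conf"],unproj(p,d["point"],.11).round(4))
for d in silhouettes("arbor_0_wing",p):
    m=d["pixels"];ys,xs=np.where(m);print(m.sum(),xs.min(),xs.max(),ys.min(),ys.max(),d["conf"])
cv2.imwrite("pics/w5c.png",p["color"][:,:,::-1])
E
```

```text
t 15.57 pos [0.4465 0.0765 0.2985] x [ 0.81   0.586 -0.005] y [ 0.586 -0.81  -0.002] z [-0.006 -0.001 -1.   ] F [ 0.3  0.5 -0.3] M [ 0.01 -0.03 -0.03] gap 0.5 q [ 0.17  0.12  0.    1.46 -0.    2.69]
shift now-axes [-0.0034  0.004   0.1995] after-turn-axes [-0.0044  0.0036  0.1995] turn [-0.005  0.01   0.002] j6 then 2.68
[334. 210.] 0.97 [[0.4505 0.0712 0.11  ]]
1264 322 341 174 256 0.69
29077 267 528 42 287 0.58
```

View pics/w5c.png

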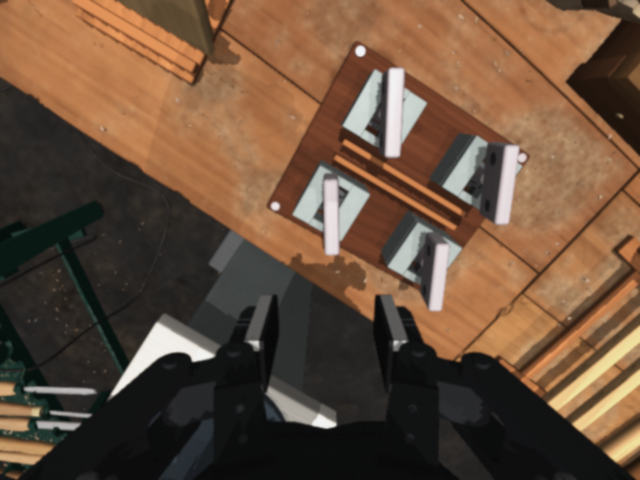

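The wrist view shows the four wings as bright top strips at (331,215), (395,113), (438,272) and (506,184). I'll check these against the model.

```bash
python3 - <<'E'
from h import *
p=shot("wrist")
print(unproj(p,[(331,215),(395,113),(438,272),(506,184)],.122).round(4))
E
python3 go.py TL .099 60
```

```text
[[ 0.4493  0.0742  0.122 ]
 [ 0.55    0.0829  0.122 ]
 [ 0.4638 -0.0407  0.122 ]
 [ 0.5624 -0.0333  0.122 ]]
t 15.77 pos [0.4481 0.0785 0.2983] x [ 0.81   0.587 -0.006] y [ 0.587 -0.81  -0.002] z [-0.006 -0.001 -1.   ] F [-0.5 -0.6  0. ] M [-0.01  0.06  0.06] gap 0.503 q [ 0.17  0.12  0.01  1.46 -0.    2.69]
shift now-axes [-0.0058  0.0047  0.1993] after-turn-axes [-0.0069  0.0042  0.1993] turn [-0.005  0.011  0.004] j6 then 2.68
```

>>> {"fn": "arm_command", "kwargs": {
  "steps": [
    [0,-0.002,0.002,0.03,0,0,0],
    [0,-0.001,0.001,0.03,0,0,0],
    [0,0,0,0.03,0,0,0],
    [0,0,0,0,0,0,0],
    [0,0,0,0,0,0,0],
    [0,0,0,0,0,0,0]
  ]
}}

```text
time_s: 16.27
tool_pos: [0.4478, 0.074, 0.2105]
tool_rot: [0.951, 0.308, -0.002, -0.0]
contact_force: [0.2, 0.0, 0.6]
finger_gap: 0.499
grasp_force: 0.0
```

```bash
cat > wing.py <<'E'
import sys
from h import *
# wing top strip by brightness, in tool axes relative to the TCP line
s=status.sense();T=Ro.from_quat(s["tool_rot"]).as_matrix();p=shot("wrist");
hsv=cv2.cvtColor(p["color"],cv2.COLOR_RGB2HSV)
m=((hsv[...,2]>150)&(hsv[...,1]<45)).astype(np.uint8);m=cv2.morphologyEx(m,cv2.MORPH_OPEN,np.ones((3,3)))
n,_,st,ce=cv2.connectedComponentsWithStats(m);lab=_
for i in range(1,n):
    if st[i,4]<300:continue
    c=cv2.minAreaRect(np.argwhere(lab==i)[:,::-1].astype(np.float32));B=unproj(p,cv2.boxPoints(c),.122)
    e=np.linalg.norm(B-np.roll(B,1,0),axis=1);ctr=unproj(p,c[0],.122)[0]
    k=e.argmax();v=B[k]-B[k-1];yaw=np.degrees(np.arctan2(v[1],v[0]))%180
    print("px",np.round(c[0]),"world",ctr.round(4),"size",np.sort(e[:2]).round(4),"yaw of long side",yaw.round(1),"tool xy",(T.T@(ctr-s["tool_pos"]))[:2].round(4))
E
python3 wing.py; python3 go.py TL .099 60
```

```text
px [429. 111.] world [0.5531 0.0756 0.122 ] size [0.0294 0.0695] yaw of long side 38.3 tool xy [0.0865 0.0605]
px [384. 103.] world [0.5411 0.0994 0.122 ] size [0.028  0.0479] yaw of long side 7.9 tool xy [0.0908 0.0342]
px [511. 185.] world [0.5507 0.0048 0.122 ] size [0.0285 0.0468] yaw of long side 9.6 tool xy [0.0431 0.1165]
px [566. 209.] world [ 0.5613 -0.0357  0.122 ] size [0.0139 0.0705] yaw of long side 38.0 tool xy [0.028  0.1555]
px [325. 239.] world [0.4524 0.0786 0.122 ] size [0.0527 0.0622] yaw of long side 9.5 tool xy [ 0.0067 -0.0009]
px [432. 286.] world [ 0.4683 -0.0015  0.122 ] size [0.0276 0.0468] yaw of long side 14.7 tool xy [-0.0273  0.0733]
px [472. 318.] world [ 0.4658 -0.0414  0.122 ] size [0.0185 0.0687] yaw of long side 30.0 tool xy [-0.0527  0.1042]
px [110. 385.] world [0.2549 0.1442 0.122 ] size [0.0169 0.0628] yaw of long side 167.2 tool xy [-0.1149 -0.1697]
px [ 35. 414.] world [0.1851 0.1837 0.122 ] size [0.0062 0.0647] yaw of long side 126.6 tool xy [-0.1484 -0.2427]
t 16.32 pos [0.4482 0.074  0.2109] x [ 0.811  0.585 -0.003] y [ 0.585 -0.811 -0.001] z [-0.003 -0.001 -1.   ] F [0.3 0.6 0. ] M [-0.02  0.04  0.04] gap 0.496 q [ 0.16  0.13 -0.21  1.24 -0.    2.68]
shift now-axes [-0.004   0.0006  0.1119] after-turn-axes [-0.0043  0.0005  0.1119] turn [-0.001  0.005  0.001] j6 then 2.68
```

Run:
```python
from h import *
p=shot("wrist","w6");c=p["color"]
for r in(205,225,240,255,270):print(r,[tuple(c[r,x]) for x in range(296,360,5)])
for x in(322,325,328):print(x,[tuple(c[r,x]) for r in range(170,310,8)])
```

```text
205 [(np.uint8(79), np.uint8(56), np.uint8(46)), (np.uint8(164), np.uint8(172), np.uint8(168)), (np.uint8(182), np.uint8(191), np.uint8(186)), (np.uint8(186), np.uint8(193), np.uint8(189)), (np.uint8(137), np.uint8(141), np.uint8(138)), (np.uint8(201), np.uint8(188), np.uint8(190)), (np.uint8(205), np.uint8(192), np.uint8(194)), (np.uint8(207), np.uint8(194), np.uint8(197)), (np.uint8(155), np.uint8(146), np.uint8(147)), (np.uint8(173), np.uint8(181), np.uint8(176)), (np.uint8(177), np.uint8(184), np.uint8(179)), (np.uint8(176), np.uint8(184), np.uint8(179)), (np.uint8(140), np.uint8(147), np.uint8(144))]
225 [(np.uint8(181), np.uint8(190), np.uint8(185)), (np.uint8(184), np.uint8(193), np.uint8(188)), (np.uint8(196), np.uint8(205), np.uint8(200)), (np.uint8(182), np.uint8(190), np.uint8(185)), (np.uint8(164), np.uint8(170), np.uint8(166)), (np.uint8(217), np.uint8(204), np.uint8(206)), (np.uint8(224), np.uint8(211), np.uint8(214)), (np.uint8(222), np.uint8(209), np.uint8(211)), (np.uint8(171), np.uint8(160), np.uint8(161)), (np.uint8(84), np.uint8(84), np.uint8(84)), (np.uint8(183),
[... 3766 characters left out ...]
 (np.uint8(88), np.uint8(82), np.uint8(83)), (np.uint8(126), np.uint8(117), np.uint8(119)), (np.uint8(224), np.uint8(212), np.uint8(214)), (np.uint8(223), np.uint8(211), np.uint8(213)), (np.uint8(221), np.uint8(208), np.uint8(211)), (np.uint8(220), np.uint8(207), np.uint8(209)), (np.uint8(219), np.uint8(206), np.uint8(208)), (np.uint8(228), np.uint8(215), np.uint8(218)), (np.uint8(232), np.uint8(223), np.uint8(225)), (np.uint8(233), np.uint8(224), np.uint8(225)), (np.uint8(231), np.uint8(222), np.uint8(224)), (np.uint8(231), np.uint8(222), np.uint8(224)), (np.uint8(230), np.uint8(219), np.uint8(221)), (np.uint8(145), np.uint8(134), np.uint8(136)), (np.uint8(109), np.uint8(74), np.uint8(48))]
```

```bash
python3 - <<'E'
s=open("wing.py").read()
a=s.index("hsv=");b=s.index("m=cv2.morph")
s=s[:a]+'c=p["color"].astype(int);m=((c[...,0]>int(sys.argv[1]) if len(sys.argv)>1 else c[...,0]>150)&(c[...,0]-c[...,1]>4)&(c[...,0]-c[...,1]<24)&(c[...,2]>=c[...,1])).astype(np.uint8);'+s[b:]
open("wing.py","w").write(s)
E
python3 wing.py;python3 wing.py 130
```

```text
px [415. 111.] world [0.549  0.0819 0.122 ] size [0.0135 0.0691] yaw of long side 37.1 tool xy [0.0865 0.0525]
px [564. 208.] world [ 0.5613 -0.0352  0.122 ] size [0.0131 0.0694] yaw of long side 37.6 tool xy [0.028  0.1547]
px [328. 249.] world [0.4486 0.0727 0.122 ] size [0.0121 0.0654] yaw of long side 37.0 tool xy [-0.0002  0.0013]
px [469. 323.] world [ 0.462  -0.0433  0.122 ] size [0.0134 0.0625] yaw of long side 34.4 tool xy [-0.0573  0.1031]
px [415. 111.] world [0.5488 0.0819 0.122 ] size [0.0138 0.0691] yaw of long side 37.1 tool xy [0.0865 0.0524]
px [564. 208.] world [ 0.5612 -0.0352  0.122 ] size [0.0136 0.0696] yaw of long side 37.9 tool xy [0.0281 0.1546]
px [328. 251.] world [0.4477 0.072  0.122 ] size [0.0126 0.069 ] yaw of long side 36.8 tool xy [-0.0012  0.0012]
px [470. 323.] world [ 0.4623 -0.0435  0.122 ] size [0.0135 0.0633] yaw of long side 35.9 tool xy [-0.057   0.1035]
```

>>> {"fn": "arm_command", "kwargs": {
  "steps": [
    [0,-0.001,0.001,0.03,0,0,0],
    [0,-0.0008,0,0.03,0,0,0],
    [0,0,0,0.03,0,0,0],
    [0,0,0,0.022,0,0,0],
    [0,0,0,0,0,0,0],
    [0,0,0,0,0,0,0]
  ]
}}

```text
time_s: 16.97
tool_pos: [0.4457, 0.0715, 0.0976]
tool_rot: [0.952, 0.307, -0.003, -0.0]
contact_force: [0.4, 0.1, 1.1]
finger_gap: 0.502
grasp_force: 0.0
```

>>> {"fn": "arm_command", "kwargs": {
  "steps": [
    [1,0,0,0,0,0,0],
    [1,0,0,0,0,0,0],
    [1,0,0,0,0,0,0],
    [1,0,0,0,0,0,0],
    [1,0,0,0,0,0,0],
    [1,0,0,0,0,0,0]
  ],
  "grip_force": 80
}}

```text
time_s: 17.47
tool_pos: [0.4472, 0.0716, 0.0989]
tool_rot: [0.952, 0.307, -0.001, 0.0]
contact_force: [-0.1, 0.4, 9.2]
finger_gap: 0.152
grasp_force: 78.0
```

```bash
python3 go.py TL .099 0
```

```text
t 17.47 pos [0.4472 0.0716 0.0989] x [ 0.811  0.585 -0.002] y [ 0.585 -0.811  0.   ] z [-0.001 -0.001 -1.   ] F [-0.1  0.4  9.2] M [-0.22  0.16  0.09] gap 0.152 q [ 0.16  0.2  -0.42  0.95 -0.    2.68]
shift now-axes [-0.0021 -0.0008 -0.0001] after-turn-axes [-0.0004 -0.0022 -0.0001] turn [-2.000e-03  3.000e-03 -2.095e+00] j6 then 1.63
```

>>> {"fn": "arm_command", "kwargs": {
  "steps": [
    [1,0,0,0,0,0,-0.1745],
    [1,0,0,0,0,0,-0.1745],
    [1,0,0,0,0,0,-0.1745],
    [1,0,0,0,0,0,-0.1745],
    [1,0,0,0,0,0,-0.1745],
    [1,0,0,0,0,0,-0.1745],
    [1,0,0,0,0,0,-0.1745],
    [1,0,0,0,0,0,-0.1745],
    [1,0,0,0,0,0,-0.1745],
    [1,0,0,0,0,0,-0.1745],
    [1,0,0,0,0,0,-0.1745],
    [1,0,0,0,0,0,-0.1745]
  ]
}}

```text
time_s: 18.47
tool_pos: [0.4464, 0.0717, 0.0989]
tool_rot: [0.669, 0.743, -0.001, -0.001]
contact_force: [-7.9, -0.5, 17.9]
finger_gap: 0.149
grasp_force: 79.1
```

>>> {"fn": "arm_command", "kwargs": {
  "steps": [
    [1,0,0,0,0,0,0],
    [1,0,0,0,0,0,0],
    [1,0,0,-0.004,0,0,0],
    [1,0,0,-0.004,0,0,0],
    [1,0,0,-0.004,0,0,0],
    [1,0,0,0,0,0,0]
  ]
}}

```text
time_s: 18.97
tool_pos: [0.4466, 0.0716, 0.1103]
tool_rot: [0.671, 0.742, -0.001, -0.001]
contact_force: [-0.0, -0.4, -2.4]
finger_gap: 0.145
grasp_force: 78.3
```

```bash
python3 go.py TL .099 0
```

```text
t 18.97 pos [0.4466 0.0716 0.1103] x [-0.101  0.995 -0.001] y [ 0.995  0.101 -0.003] z [-0.003 -0.001 -1.   ] F [-0.  -0.4 -2.4] M [ 0.01 -0.04 -0.02] gap 0.145 q [ 0.16  0.19 -0.4   0.98 -0.    1.63]
shift now-axes [-0.0004 -0.0016  0.0113] after-turn-axes [-0.0004 -0.0016  0.0113] turn [-0.006  0.002 -0.001] j6 then 1.63
```

The arbor broke free and rises with only its weight on the wrist. Carrying it to view the rail.

>>> {"fn": "arm_command", "kwargs": {
  "steps": [
    [1,0,0,-0.02,0,0,0],
    [1,0,0,-0.025,0,0,0],
    [1,0,0,-0.03,0,0,0],
    [1,0,0,-0.03,0,0,0],
    [1,0,0,-0.03,0,0,0],
    [1,0,0,-0.025,0,0,0],
    [1,0,0,0,0,0,0]
  ]
}}

```text
time_s: 19.55
tool_pos: [0.4483, 0.072, 0.2737]
tool_rot: [0.671, 0.742, 0.0, 0.001]
contact_force: [-0.4, 0.6, -1.6]
finger_gap: 0.154
grasp_force: 78.8
```

>>> {"fn": "arm_command", "kwargs": {
  "steps": [
    [1,-0.02,-0.001,0,0,0,0],
    [1,-0.035,-0.001,0,0,0,0],
    [1,-0.04,-0.001,0,0,0,0.08],
    [1,-0.04,-0.001,0,0,0,0.08],
    [1,-0.04,-0.001,0,0,0,0.08],
    [1,-0.04,-0.001,0,0,0,0.08],
    [1,-0.04,-0.001,0,0,0,0],
    [1,-0.04,-0.001,0,0,0,0],
    [1,-0.04,-0.001,0,0,0,0],
    [1,-0.04,-0.001,0,0,0,0],
    [1,-0.04,-0.001,0,0,0,0],
    [1,-0.03,-0.001,0,0,0,0]
  ]
}}

```text
time_s: 20.55
tool_pos: [0.4321, -0.3753, 0.2687]
tool_rot: [0.728, 0.685, -0.002, -0.001]
contact_force: [0.6, -0.2, -2.2]
finger_gap: 0.153
grasp_force: 78.6
```

>>> {"fn": "arm_command", "kwargs": {
  "steps": [
    [1,-0.025,0.02,0,0,0,0],
    [1,0,0,0,0,0,0],
    [1,0,0,0,0,0,0]
  ]
}}

```text
time_s: 20.8
tool_pos: [0.4516, -0.3996, 0.2677]
tool_rot: [0.728, 0.685, -0.002, -0.002]
contact_force: [-0.1, 0.2, -2.4]
finger_gap: 0.149
grasp_force: 79.1
```

Run:
```python
from h import *
pose_now();p=shot("wrist","w7")
q=proj(p,pts([.48,-.36,-.06],[(a*.12,b*.037,.095) for a in(-1,1) for b in(-1,1)]));print(q.round().tolist())
for d in silhouettes("hang_rail",p):print(d["conf"],d["point"],d["pixels"].sum())
p=shot("top");print([(d["point"],d["conf"]) for d in boxes_of("hang_rail",p)])
```

```text
t 20.8 pos [ 0.4516 -0.3996  0.2677] x [ 0.061  0.998 -0.   ] y [ 0.998 -0.061 -0.006] z [-0.006  0.    -1.   ] F [-0.1  0.2 -2.4] M [ 0.06  0.04 -0.01] gap 0.149 q [-0.72  0.44  0.36  1.49 -0.    0.91]
[[221.0, 211.0], [213.0, 124.0], [492.0, 212.0], [504.0, 125.0]]
0.83 [384.7, 124.6] 26819
[([402.8, 234.2], 0.57)]
```

View pics/w7.png

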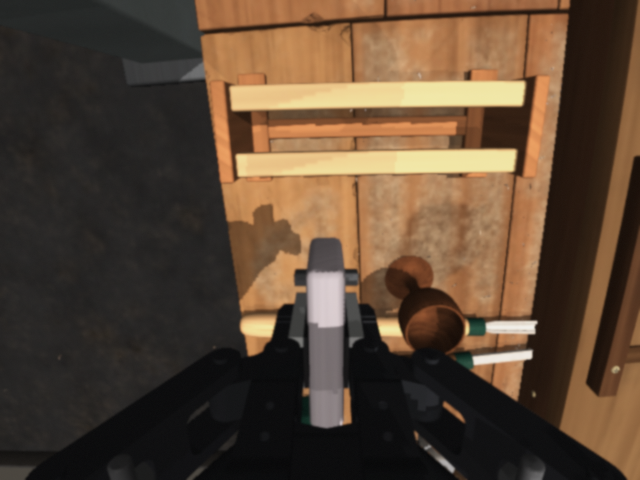

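The held arbor is vertical. The rail tops are clear, with the outer edges at rows 83 and 175 and the gap between rows 108 and 151.

```bash
cat > rail.py <<'E'
from h import *
def fit(p,P):
    P=np.array(P,float);sx=np.array([-1,1]*4);y=np.repeat([.037,.017,-.017,-.037],2)
    g=lambda v:proj(p,pts(v[:3],np.c_[sx*v[3],y,0*y+.095]))-P
    r=least_squares(lambda v:g(v).ravel(),[.48,-.33,-.06,.115],loss="soft_l1");print("rail",r.x.round(4),g(r.x).round(1).tolist());return r.x
E
python3 - <<'E'
from rail import *
import go
p=shot("wrist")
r=fit(p,[(229,86),(524,80),(231,111),(525,106),(236,153),(517,149),(238,177),(514,173)])
# auto edges: yellow rail mask for later use
c=p["color"].astype(int);print([tuple(map(int,c[a,b])) for a,b in((97,300),(93,480),(163,300),(160,480),(128,400),(200,350))])
for k in(-.09,-.03,.03,.09):
    w=pts(r[:3],[[k,0,.26]])[0];print(k,w.round(4));go.to(w,r[2])
E
```

```text
rail [ 0.4974 -0.3271 -0.0377  0.1194] [[0.2, -0.7], [1.8, 0.4], [0.6, 0.3], [-2.4, 0.4], [-0.5, 0.5], [0.1, -0.4], [-0.3, 0.1], [-0.1, -0.8]]
[(233, 194, 135), (240, 229, 166), (232, 193, 135), (241, 229, 164), (222, 146, 89), (205, 146, 90)]
-0.09 [ 0.4075 -0.3237  0.26  ]
t 21.05 pos [ 0.4515 -0.3977  0.2701] x [ 0.058  0.998 -0.002] y [ 0.998 -0.058 -0.004] z [-0.004 -0.002 -1.   ] F [-0.4 -0.4 -2.7] M [0.02 0.01 0.05] gap 0.153 q [-0.72  0.44  0.35  1.49 -0.    0.91]
shift now-axes [ 0.0713 -0.0482  0.0102] after-turn-axes [ 0.0723 -0.0467  0.0101] turn [-0.008  0.004 -0.042] j6 then 0.94
-0.03 [ 0.4675 -0.326   0.26  ]
t 21.05 pos [ 0.4515 -0.3977  0.2701] x [ 0.058  0.998 -0.002] y [ 0.998 -0.058 -0.004] z [-0.004 -0.002 -1.   ] F [-0.4 -0.4 -2.7] M [0.02 0.01 0.05] gap 0.153 q [-0.72  0.44  0.35  1.49 -0.    0.91]
shift now-axes [0.0725 0.0118 0.01  ] after-turn-axes [0.0723 0.0133 0.0101] turn [-0.008  0.004 -0.042] j6 then 1.0
0.03 [ 0.5274 -0.3283  0.26  ]
t 21.05 pos [ 0.4515 -0.3977  0.2701] x [ 0.058  0.998 -0.002] y [ 0.998 -0.058 -0.004] z [-0.004 -0.002 -1.   ] F [-0.4 -0.4 -2.7] M [0.02 0.01 0.05] gap 0.153 q [-0.72  0.44  0.35  1.49 -0.    0.91]
shift now-axes [0.0738 0.0718 0.0097] after-turn-axes [0.0723 0.0733 0.0101] turn [-0.008  0.004 -0.042] j6 then 1.05
0.09 [ 0.5874 -0.3305  0.26  ]
t 21.05 pos [ 0.4515 -0.3977  0.2701] x [ 0.058  0.998 -0.002] y [ 0.998 -0.058 -0.004] z [-0.004 -0.002 -1.   ] F [-0.4 -0.4 -2.7] M [0.02 0.01 0.05] gap 0.153 q [-0.72  0.44  0.35  1.49 -0.    0.91]
shift now-axes [0.075  0.1318 0.0094] after-turn-axes [0.0723 0.1333 0.0101] turn [-0.008  0.004 -0.042] j6 then 1.1
```

>>> {"fn": "arm_command", "kwargs": {
  "steps": [
    [1,0,0,0,-0.008,0.004,-0.042],
    [1,0.018,-0.012,0,0,0,0],
    [1,0.018,-0.012,0,0,0,0],
    [1,0.018,-0.012,0,0,0,0],
    [1,0.018,-0.011,0,0,0,0],
    [1,0,0,0.03,0,0,0],
    [1,0,0,0.02,0,0,0],
    [1,0,0,0,0,0,0],
    [1,0,0,0,0,0,0]
  ]
}}

```text
time_s: 21.8
tool_pos: [0.4069, -0.3241, 0.2201]
tool_rot: [0.72, 0.694, -0.0, -0.001]
contact_force: [-0.1, -0.5, -2.3]
finger_gap: 0.149
grasp_force: 78.9
```

```bash
python3 go.py .4075,-.3237,.113 -.0377
```

```text
t 21.8 pos [ 0.4069 -0.3241  0.2201] x [0.037 0.999 0.001] y [ 0.999 -0.037 -0.001] z [-0.001  0.001 -1.   ] F [-0.1 -0.5 -2.3] M [-0.02  0.02 -0.01] gap 0.149 q [-0.67  0.26 -0.02  1.29  0.    0.94]
shift now-axes [0.0003 0.0008 0.1071] after-turn-axes [0.0004 0.0006 0.1071] turn [-0.002 -0.002  0.001] j6 then 0.94
```

>>> {"fn": "arm_command", "kwargs": {
  "steps": [
    [1,0,0,0.015,0,0,0],
    [1,0,0,0.015,0,0,0],
    [1,0,0,0.015,0,0,0],
    [1,0,0,0.015,0,0,0],
    [1,0,0,0.015,0,0,0],
    [1,0,0,0.015,0,0,0],
    [1,0,0,0.01,0,0,0],
    [1,0,0,0.004,0,0,0],
    [1,0,0,0,0,0,0],
    [1,0,0,0,0,0,0]
  ]
}}

```text
time_s: 22.63
tool_pos: [0.4077, -0.325, 0.1168]
tool_rot: [0.72, 0.693, 0.0, 0.0]
contact_force: [0.1, -0.6, -2.8]
finger_gap: 0.155
grasp_force: 79.2
```

```bash
python3 go.py .4075,-.3237,.113 -.0377
```

```text
t 22.63 pos [ 0.4077 -0.325   0.1168] x [ 0.038  0.999 -0.   ] y [ 0.999 -0.038  0.   ] z [ 0. -0. -1.] F [ 0.1 -0.6 -2.8] M [ 0.   -0.01 -0.  ] gap 0.155 q [-0.67  0.31 -0.22  1.04  0.    0.94]
shift now-axes [ 0.0013 -0.0002  0.0038] after-turn-axes [ 0.0013 -0.0002  0.0038] turn [ 0.     0.    -0.001] j6 then 0.94
```

>>> {"fn": "arm_command", "kwargs": {
  "steps": [
    [1,0,0,0.002,0,0,0],
    [1,0,0,0.002,0,0,0],
    [1,0,0,0,0,0,0],
    [1,0,0,0,0,0,0]
  ]
}}

```text
time_s: 22.97
tool_pos: [0.4077, -0.325, 0.1125]
tool_rot: [0.72, 0.693, 0.0, 0.0]
contact_force: [0.3, -0.2, 4.4]
finger_gap: 0.151
grasp_force: 80.0
```

>>> {"fn": "arm_command", "kwargs": {
  "steps": [
    [0.6,0,0,0,0,0,0],
    [0.5,0,0,0,0,0,0],
    [0.5,0,0,0,0,0,0],
    [0.5,0,0,0,0,0,0],
    [0.5,0,0,-0.008,0,0,0],
    [0.5,0,0,-0.015,0,0,0],
    [0.5,0,0,-0.02,0,0,0],
    [0.4,0,0,-0.03,0,0,0],
    [0,0,0,-0.03,0,0,0],
    [0,0,0,-0.02,0,0,0],
    [0,0,0,0,0,0,0]
  ]
}}

```text
time_s: 23.88
tool_pos: [0.4085, -0.3257, 0.2396]
tool_rot: [0.721, 0.693, 0.0, 0.003]
contact_force: [0.8, -0.3, 0.4]
finger_gap: 0.499
grasp_force: 0.0
```

```bash
python3 wing.py; python3 go.py BL .26 60;python3 go.py BR .26 60
```

```text
px [324. 224.] world [ 0.4081 -0.3178  0.122 ] size [0.0114 0.0465] yaw of long side 88.1 tool xy [ 0.0083 -0.0013]
t 23.93 pos [ 0.4081 -0.3254  0.2373] x [ 0.038  0.999 -0.002] y [ 0.999 -0.038  0.003] z [ 0.003 -0.002 -1.   ] F [-0.2  0.4  0. ] M [ 0.05 -0.03 -0.06] gap 0.502 q [-0.67  0.26  0.02  1.33  0.    0.94]
shift now-axes [ 0.279   0.0383 -0.0231] after-turn-axes [ 0.2019 -0.1964 -0.0227] turn [7.000e-03 1.000e-03 1.815e+00] j6 then 2.41
t 23.93 pos [ 0.4081 -0.3254  0.2373] x [ 0.038  0.999 -0.002] y [ 0.999 -0.038  0.003] z [ 0.003 -0.002 -1.   ] F [-0.2  0.4  0. ] M [ 0.05 -0.03 -0.06] gap 0.502 q [-0.67  0.26  0.02  1.33  0.    0.94]
shift now-axes [ 0.2932  0.1414 -0.0229] after-turn-axes [ 0.2919 -0.1441 -0.0227] turn [7.000e-03 1.000e-03 1.815e+00] j6 then 2.45
```

The first arbor hangs on the rail. Next is BL.

>>> {"fn": "arm_command", "kwargs": {
  "steps": [
    [0,0.0352,0.0051,0,0,0,0],
    [0,0.0352,0.0051,0,0,0,0],
    [0,0.0352,0.0051,0,0,0,0],
    [0,0.0352,0.0051,0,0,0,0],
    [0,0.0352,0.0051,0,0,0,0],
    [0,0.0352,0.0051,0,0,0,0],
    [0,0.0352,0.0051,0,0,0,0],
    [0,0.0352,0.0051,0,0,0,0],
    [0,0,0,0,0,0,0]
  ]
}}

```text
time_s: 24.68
tool_pos: [0.459, -0.04, 0.2343]
tool_rot: [0.719, 0.695, 0.0, -0.001]
contact_force: [-0.6, -1.7, 0.4]
finger_gap: 0.502
grasp_force: 0.0
```

>>> {"fn": "arm_command", "kwargs": {
  "steps": [
    [0,0,0,0,0,0,0.227],
    [0,0,0,0,0,0,0.227],
    [0,0,0,0,0,0,0.227],
    [0,0,0,0,0,0,0.227],
    [0,0,0,0,0,0,0.227],
    [0,0,0,0,0,0,0.227],
    [0,0,0,0,0,0,0.227],
    [0,0,0,0,0,0,0.227],
    [0,0,0,0.028,0,0,0],
    [0,0,0,0,0,0,0],
    [0,0,0,0,0,0,0]
  ]
}}

```text
time_s: 25.6
tool_pos: [0.4576, -0.0448, 0.206]
tool_rot: [0.951, 0.308, -0.002, -0.001]
contact_force: [0.5, -0.1, 1.1]
finger_gap: 0.503
grasp_force: 0.0
```

```bash
python3 wing.py 130; python3 go.py BL .099 60
```

```text
px [239.  32.] world [0.533  0.0685 0.122 ] size [0.0126 0.0323] yaw of long side 35.6 tool xy [ 0.1277 -0.0474]
px [422. 107.] world [ 0.5613 -0.0374  0.122 ] size [0.0136 0.0693] yaw of long side 38.0 tool xy [0.0887 0.055 ]
px [332. 250.] world [ 0.4604 -0.0474  0.122 ] size [0.0124 0.0681] yaw of long side 35.6 tool xy [0.001 0.004]
t 25.65 pos [ 0.4583 -0.0449  0.207 ] x [ 0.811  0.585 -0.001] y [ 0.585 -0.811 -0.002] z [-0.002  0.001 -1.   ] F [0.3 0.1 0.7] M [ 0.02 -0.03  0.04] gap 0.499 q [-0.1   0.14 -0.2   1.23  0.    2.42]
shift now-axes [-0.0028  0.002   0.108 ] after-turn-axes [-0.0029  0.0018  0.108 ] turn [-0.003  0.002  0.001] j6 then 2.41
```

>>> {"fn": "arm_command", "kwargs": {
  "steps": [
    [0,-0.0005,0.003,0.03,0,0,0],
    [0,0,0,0.03,0,0,0],
    [0,0,0,0.03,0,0,0],
    [0,0,0,0.018,0,0,0],
    [0,0,0,0,0,0,0],
    [0,0,0,0,0,0,0]
  ]
}}

```text
time_s: 26.15
tool_pos: [0.4602, -0.0476, 0.0996]
tool_rot: [0.952, 0.307, -0.0, -0.0]
contact_force: [-0.1, 1.1, 0.2]
finger_gap: 0.499
grasp_force: 0.0
```

>>> {"fn": "arm_command", "kwargs": {
  "steps": [
    [1,0,0,0,0,0,0],
    [1,0,0,0,0,0,0],
    [1,0,0,0,0,0,0],
    [1,0,0,0,0,0,0],
    [1,0,0,0,0,0,0],
    [1,0,0,0,0,0,0]
  ],
  "grip_force": 80
}}

```text
time_s: 26.65
tool_pos: [0.4612, -0.0475, 0.1006]
tool_rot: [0.952, 0.307, 0.001, 0.0]
contact_force: [-1.3, 2.3, 10.8]
finger_gap: 0.151
grasp_force: 78.0
```

```bash
python3 go.py BL .099 0
```

```text
t 26.65 pos [ 0.4612 -0.0475  0.1006] x [0.811 0.585 0.002] y [ 0.585 -0.811  0.001] z [ 0.002  0.001 -1.   ] F [-1.3  2.3 10.8] M [ 0.46  0.56 -0.02] gap 0.151 q [-0.1   0.21 -0.4   0.96  0.    2.41]
shift now-axes [-0.0038 -0.002   0.0016] after-turn-axes [-0.0001 -0.0043  0.0016] turn [ 0.004 -0.003 -2.095] j6 then 1.37
```

>>> {"fn": "arm_command", "kwargs": {
  "steps": [
    [1,0,0,0,0,0,-0.1745],
    [1,0,0,0,0,0,-0.1745],
    [1,0,0,0,0,0,-0.1745],
    [1,0,0,0,0,0,-0.1745],
    [1,0,0,0,0,0,-0.1745],
    [1,0,0,0,0,0,-0.1745]
  ]
}}

```text
time_s: 27.15
tool_pos: [0.4609, -0.0471, 0.1006]
tool_rot: [0.838, 0.545, 0.001, -0.0]
contact_force: [-6.3, 5.8, 17.0]
finger_gap: 0.15
grasp_force: 78.6
```

>>> {"fn": "arm_command", "kwargs": {
  "steps": [
    [1,0,0,0,0,0,-0.1745],
    [1,0,0,0,0,0,-0.1745],
    [1,0,0,0,0,0,-0.1745],
    [1,0,0,0,0,0,-0.1745],
    [1,0,0,0,0,0,-0.1745],
    [1,0,0,0,0,0,-0.1745],
    [1,0,0,0,0,0,0],
    [1,0,0,0,0,0,0]
  ]
}}

```text
time_s: 27.82
tool_pos: [0.4594, -0.0468, 0.1006]
tool_rot: [0.67, 0.742, 0.001, -0.001]
contact_force: [-15.5, 7.8, 26.7]
finger_gap: 0.154
grasp_force: 80.3
```

```bash
python3 go.py BL .099 0
```

```text
t 27.82 pos [ 0.4594 -0.0468  0.1006] x [-0.102  0.995  0.002] y [ 0.995  0.102 -0.001] z [-0.001  0.002 -1.   ] F [-15.5   7.8  26.7] M [ 1.8   4.09 -0.15] gap 0.154 q [-0.1   0.21 -0.4   0.96  0.    1.37]
shift now-axes [-0.001  -0.0025  0.0016] after-turn-axes [-0.001  -0.0025  0.0016] turn [-0.001 -0.004  0.001] j6 then 1.37
```

>>> {"fn": "arm_command", "kwargs": {
  "steps": [
    [1,0.0005,-0.001,-0.001,0,0,0],
    [1,0.0005,-0.001,-0.002,0,0,0],
    [1,0,0,0,0,0,0],
    [1,0,0,-0.003,0,0,0],
    [1,0,0,-0.004,0,0,0],
    [1,0,0,-0.004,0,0,0],
    [1,0,0,0,0,0,0]
  ]
}}

```text
time_s: 28.4
tool_pos: [0.4584, -0.0467, 0.1138]
tool_rot: [0.671, 0.742, 0.0, -0.0]
contact_force: [-2.2, 3.8, 0.9]
finger_gap: 0.148
grasp_force: 78.8
```

```bash
python3 go.py BL .099 0
```

```text
t 28.4 pos [ 0.4584 -0.0467  0.1138] x [-0.101  0.995  0.001] y [0.995 0.101 0.   ] z [ 0.     0.001 -1.   ] F [-2.2  3.8  0.9] M [1.12 0.34 0.  ] gap 0.148 q [-0.1   0.2  -0.38  0.99  0.    1.37]
shift now-axes [-0.0012 -0.0015  0.0148] after-turn-axes [-0.0012 -0.0015  0.0148] turn [ 0.001 -0.001 -0.001] j6 then 1.37
```

>>> {"fn": "arm_command", "kwargs": {
  "steps": [
    [1,0.0005,0,-0.01,0,0,0],
    [1,0.0005,0,-0.02,0,0,0],
    [1,0,0,-0.03,0,0,0],
    [1,0,0,-0.03,0,0,0],
    [1,0,0,-0.03,0,0,0],
    [1,0,0,-0.03,0,0,0],
    [1,0,0,0,0,0,0]
  ]
}}

```text
time_s: 28.98
tool_pos: [0.4601, -0.0464, 0.2683]
tool_rot: [0.671, 0.742, 0.002, 0.003]
contact_force: [1.7, -0.5, -0.4]
finger_gap: 0.148
grasp_force: 78.8
```

>>> {"fn": "arm_command", "kwargs": {
  "steps": [
    [1,-0.025,-0.003,0,0,0,0],
    [1,-0.036,-0.0035,0,0,0,0],
    [1,-0.036,-0.0035,0,0,0,0],
    [1,-0.036,-0.0035,0,0,0,0],
    [1,-0.036,-0.0035,0,0,0,0],
    [1,-0.036,-0.0035,0,0,0,0],
    [1,-0.036,-0.0035,0,0,0,0],
    [1,-0.036,-0.0035,0,0,0,0],
    [1,-0.036,-0.0035,0,0,0,0],
    [1,-0.036,-0.0035,0,0,0,0],
    [1,0,0,0,0,0,0.14],
    [1,0,0,0,0,0,0.14]
  ]
}}

```text
time_s: 29.98
tool_pos: [0.4581, -0.3988, 0.2612]
tool_rot: [0.723, 0.691, -0.0, -0.001]
contact_force: [0.5, 0.6, -3.3]
finger_gap: 0.148
grasp_force: 78.7
```

```bash
cat > railfit.py <<'E'
from h import *
from scipy.optimize import minimize
import go,sys
def run(places=(-.09,-.03,.03,.09),seed=(.4974,-.3271,-.0377)):
    s=pose_now();p=shot("wrist","rw%d"%int(s["time_s"]*10));c=p["color"].astype(float)
    m=((c[...,0]>170)&(c[...,1]/c[...,0]>.79)&(c[...,1]/c[...,0]<.97)&(c[...,2]/c[...,0]<.78)).astype(np.uint8)
    m=cv2.morphologyEx(m,cv2.MORPH_OPEN,np.ones((5,5)));n,lab,st,ce=cv2.connectedComponentsWithStats(m)
    for i in range(1,n):
        if st[i,4]<400:m[lab==i]=0
        else:print("comp",st[i].tolist())
    sm=cv2.GaussianBlur(m.astype(np.float32),(0,0),2)
    gx=np.linspace(-.11,.11,90);ins=np.linspace(.019,.035,8);out=np.r_[np.linspace(.039,.055,8),np.linspace(.0,.015,8)]
    G=lambda ys,sg,gx=gx:np.array([(x,k*y,.095) for x in gx for y in ys for k in sg])
    I,O=G(ins,(1,-1)),G(out,(1,-1));E=G(ins,(1,-1),np.r_[np.linspace(-.14,-.122,10),np.linspace(.122,.14,10)])
    def smp(v,L):
        q=proj(p,pts(v,L)).astype(np.float32);return cv2.remap(sm,q[:,:1],q[:,1:],cv2.INTER_LINEAR).ravel()
    f=lambda v:-(smp(v,I).mean()-smp(v,O).mean()-.3*smp(v,E).mean())
    sd=min(((f([seed[0]+a,seed[1]+b,seed[2]+w]),a,b,w) for a in np.arange(-.06,.061,.015) for b in np.arange(-.06,.061,.01) for w in(-.12,-.06,0,.06,.12)))
    v0=np.array(seed)+sd[1:]
    r=minimize(f,v0,method="Nelder-Mead",options=dict(initial_simplex=v0+np.array([[0,0,0],[.01,0,0],[0,.006,0],[0,0,.04]]),xatol=1e-4,fatol=1e-5)).x
    print("rail",r.round(4),"score",-f(r))
    for k in places:
        w=pts(r,[[k,0,.113]])[0];print("place",k,w.round(4));go.to(w,r[2])
if __name__=="__main__":run([float(a) for a in sys.argv[1:]])
E
python3 railfit.py -.03
```

```text
t 29.98 pos [ 0.4581 -0.3988  0.2612] x [0.045 0.999 0.001] y [ 0.999 -0.045 -0.002] z [-0.002  0.001 -1.   ] F [ 0.5  0.6 -3.3] M [ 0.02 -0.02  0.02] gap 0.148 q [-0.72  0.45  0.35  1.47 -0.    0.9 ]
comp [265, 83, 257, 28, 6514]
comp [270, 154, 242, 25, 5561]
comp [232, 323, 42, 17, 636]
rail [ 0.5083 -0.3293 -0.0421] score 0.8543072
place -0.03 [ 0.4784 -0.328   0.113 ]
t 30.03 pos [ 0.4583 -0.3979  0.2616] x [0.05  0.999 0.001] y [ 0.999 -0.05  -0.002] z [-0.002  0.001 -1.   ] F [-0.4  0.4 -2.1] M [ 0.01  0.02 -0.  ] gap 0.152 q [-0.71  0.45  0.35  1.47 -0.    0.91]
shift now-axes [0.0707 0.0168 0.1486] after-turn-axes [0.0707 0.0171 0.1486] turn [-0.003 -0.001 -0.015] j6 then 1.01
```

>>> {"fn": "arm_command", "kwargs": {
  "steps": [
    [1,0,0,0,0,0,-0.02],
    [1,0.018,0.0018,0,0,0,0],
    [1,0.018,0.0018,0,0,0,0],
    [1,0.018,0.0018,0,0,0,0],
    [1,0.018,0.0018,0,0,0,0],
    [1,0,0,0.03,0,0,0],
    [1,0,0,0.015,0,0,0],
    [1,0,0,0,0,0,0],
    [1,0,0,0,0,0,0]
  ]
}}

```text
time_s: 30.78
tool_pos: [0.4677, -0.3243, 0.2178]
tool_rot: [0.716, 0.698, -0.0, -0.001]
contact_force: [0.9, -0.0, -2.3]
finger_gap: 0.152
grasp_force: 78.6
```

```bash
python3 go.py .468,-.3265,.113 -.0377
```

```text
t 30.78 pos [ 0.4677 -0.3243  0.2178] x [0.027 1.    0.001] y [ 1.    -0.027 -0.002] z [-0.001  0.001 -1.   ] F [ 0.9 -0.  -2.3] M [ 0.04 -0.03  0.04] gap 0.152 q [-0.61  0.36  0.11  1.32 -0.    0.99]
shift now-axes [-0.0023  0.0005  0.1048] after-turn-axes [-0.0022  0.0003  0.1048] turn [-0.003 -0.002  0.022] j6 then 1.0
```

>>> {"fn": "arm_command", "kwargs": {
  "steps": [
    [1,-0.001,0,0.015,0,0,0.012],
    [1,-0.0005,0,0.015,0,0,0],
    [1,0,0,0.015,0,0,0],
    [1,0,0,0.015,0,0,0],
    [1,0,0,0.015,0,0,0],
    [1,0,0,0.015,0,0,0],
    [1,0,0,0.008,0,0,0],
    [1,0,0,0.003,0,0,0],
    [1,0,0,0,0,0,0],
    [1,0,0,0,0,0,0]
  ]
}}

```text
time_s: 31.62
tool_pos: [0.4684, -0.3266, 0.1179]
tool_rot: [0.719, 0.695, 0.0, 0.0]
contact_force: [0.7, -0.2, -1.7]
finger_gap: 0.152
grasp_force: 78.9
```

>>> {"fn": "arm_command", "kwargs": {
  "steps": [
    [1,0,0,0.0015,0,0,0],
    [1,0,0,0.0015,0,0,0],
    [1,0,0,0,0,0,0],
    [1,0,0,0,0,0,0]
  ]
}}

```text
time_s: 31.95
tool_pos: [0.4683, -0.3265, 0.1142]
tool_rot: [0.719, 0.695, 0.0, 0.0]
contact_force: [1.8, -0.5, 0.2]
finger_gap: 0.151
grasp_force: 79.3
```

Touching the rails now, with the weight taken off. Releasing.

>>> {"fn": "arm_command", "kwargs": {
  "steps": [
    [1,0,0,0.001,0,0,0],
    [0.6,0,0,0,0,0,0],
    [0.5,0,0,0,0,0,0],
    [0.5,0,0,0,0,0,0],
    [0.5,0,0,0,0,0,0],
    [0.5,0,0,-0.008,0,0,0],
    [0.5,0,0,-0.015,0,0,0],
    [0.5,0,0,-0.02,0,0,0],
    [0.4,0,0,-0.03,0,0,0],
    [0,0,0,-0.03,0,0,0],
    [0,0,0,-0.02,0,0,0],
    [0,0,0,0,0,0,0]
  ]
}}

```text
time_s: 32.95
tool_pos: [0.4693, -0.3272, 0.2407]
tool_rot: [0.719, 0.695, 0.001, 0.003]
contact_force: [1.1, -0.0, 0.6]
finger_gap: 0.501
grasp_force: 0.0
```

```bash
python3 wing.py 110
python3 - <<'E'
from h import *
import go
go.to((.5605,-.037,.207),.1012-np.pi/3)
shot("wrist","w9")
E
```

```text
px [239. 240.] world [ 0.405  -0.3289  0.122 ] size [0.0138 0.0726] yaw of long side 85.6 tool xy [-0.0036 -0.0647]
px [324. 240.] world [ 0.4684 -0.332   0.122 ] size [0.0128 0.0719] yaw of long side 88.3 tool xy [-0.0045 -0.0013]
t 33.0 pos [ 0.4689 -0.3269  0.2384] x [ 0.035  0.999 -0.002] y [ 0.999 -0.035  0.003] z [ 0.003 -0.002 -1.   ] F [-0.6  0.2 -1.4] M [ 0.02 -0.   -0.02] gap 0.496 q [-0.61  0.36  0.16  1.37  0.    1.  ]
shift now-axes [0.293  0.0812 0.0311] after-turn-axes [ 0.2439 -0.1815  0.0314] turn [7.000e-03 1.000e-03 1.821e+00] j6 then 2.45
```

Both arbors hang correctly. Going to BR.

>>> {"fn": "arm_command", "kwargs": {
  "steps": [
    [0,0.0326,0.009,0,0,0,0],
    [0,0.0326,0.009,0,0,0,0],
    [0,0.0326,0.009,0,0,0,0],
    [0,0.0326,0.009,0,0,0,0],
    [0,0.0326,0.009,0,0,0,0],
    [0,0.0326,0.009,0,0,0,0],
    [0,0.0326,0.009,0,0,0,0],
    [0,0.0326,0.009,0,0,0,0],
    [0,0.0326,0.009,0,0,0,0],
    [0,0,0,0,0,0,0]
  ]
}}

```text
time_s: 33.88
tool_pos: [0.5598, -0.031, 0.2345]
tool_rot: [0.718, 0.696, -0.0, -0.001]
contact_force: [1.3, 1.3, -0.6]
finger_gap: 0.498
grasp_force: 0.0
```

>>> {"fn": "arm_command", "kwargs": {
  "steps": [
    [0,0,0,0,0,0,0.228],
    [0,0,0,0,0,0,0.228],
    [0,0,0,0,0,0,0.228],
    [0,0,0,0,0,0,0.228],
    [0,0,0,0,0,0,0.228],
    [0,0,0,0,0,0,0.228],
    [0,0,0,0,0,0,0.228],
    [0,0,0,0,0,0,0.225],
    [0,0,0,0.03,0,0,0],
    [0,0,0,0,0,0,0],
    [0,0,0,0,0,0,0]
  ]
}}

```text
time_s: 34.8
tool_pos: [0.5578, -0.0359, 0.2045]
tool_rot: [0.951, 0.308, -0.002, -0.001]
contact_force: [-0.5, -0.4, 0.6]
finger_gap: 0.497
grasp_force: 0.0
```

```bash
python3 wing.py 130; python3 go.py BR .099 60
```

```text
px [161. 154.] world [0.5505 0.0806 0.122 ] size [0.0119 0.0699] yaw of long side 35.6 tool xy [ 0.0626 -0.0985]
px [332. 246.] world [ 0.5634 -0.0368  0.122 ] size [0.0122 0.0687] yaw of long side 36.8 tool xy [0.0043 0.0042]
t 34.85 pos [ 0.5587 -0.036   0.2058] x [ 0.81   0.586 -0.002] y [ 0.586 -0.81  -0.002] z [-0.002  0.    -1.   ] F [0.1 0.  0.3] M [0.02 0.02 0.  ] gap 0.502 q [-0.06  0.35  0.06  1.29  0.    2.45]
shift now-axes [0.0007 0.0028 0.1067] after-turn-axes [0.0005 0.0026 0.1068] turn [-0.004  0.003  0.002] j6 then 2.45
```

>>> {"fn": "arm_command", "kwargs": {
  "steps": [
    [0,0.003,0.003,0.03,0,0,0],
    [0,0,0,0.03,0,0,0],
    [0,0,0,0.03,0,0,0],
    [0,0,0,0.016,0,0,0],
    [0,0,0,0,0,0,0],
    [0,0,0,0,0,0,0]
  ]
}}

```text
time_s: 35.35
tool_pos: [0.5635, -0.0366, 0.1007]
tool_rot: [0.952, 0.308, -0.0, -0.0]
contact_force: [0.9, 0.2, 0.9]
finger_gap: 0.498
grasp_force: 0.0
```

>>> {"fn": "arm_command", "kwargs": {
  "steps": [
    [1,0,0,0,0,0,0],
    [1,0,0,0,0,0,0],
    [1,0,0,0,0,0,0],
    [1,0,0,0,0,0,0],
    [1,0,0,0,0,0,0],
    [1,0,0,0,0,0,0]
  ],
  "grip_force": 80
}}

```text
time_s: 35.85
tool_pos: [0.5646, -0.0364, 0.1017]
tool_rot: [0.952, 0.308, 0.001, 0.0]
contact_force: [0.1, 1.5, 9.4]
finger_gap: 0.144
grasp_force: 78.0
```

>>> {"fn": "arm_command", "kwargs": {
  "steps": [
    [1,0,0,0,0,0,-0.1745],
    [1,0,0,0,0,0,-0.1745],
    [1,0,0,0,0,0,-0.1745],
    [1,0,0,0,0,0,-0.1745],
    [1,0,0,0,0,0,-0.1745],
    [1,0,0,0,0,0,-0.1745]
  ]
}}

```text
time_s: 36.35
tool_pos: [0.5643, -0.0361, 0.1018]
tool_rot: [0.838, 0.545, 0.001, 0.0]
contact_force: [-4.1, 5.0, 12.2]
finger_gap: 0.146
grasp_force: 78.5
```

```bash
python3 go.py BR .099 0
```

```text
t 36.35 pos [ 0.5643 -0.0361  0.1018] x [0.406 0.914 0.002] y [ 0.914 -0.406  0.001] z [ 0.002  0.001 -1.   ] F [-4.1  5.  12.2] M [ 1.13  1.29 -0.11] gap 0.146 q [-0.06  0.41 -0.12  1.04  0.    1.92]
shift now-axes [-0.003  -0.0027  0.0028] after-turn-axes [-0.0013 -0.0038  0.0028] turn [ 0.003 -0.003 -1.038] j6 then 1.4
```

>>> {"fn": "arm_command", "kwargs": {
  "steps": [
    [1,0,-0.0008,-0.001,0,0,-0.1745],
    [1,0,-0.0008,0,0,0,-0.1745],
    [1,0,0,0,0,0,-0.1745],
    [1,0,0,0,0,0,-0.1745],
    [1,0,0,0,0,0,-0.1745],
    [1,0,0,0,0,0,-0.1745],
    [1,0,0,0,0,0,0],
    [1,0,0,0,0,0,0]
  ]
}}

```text
time_s: 37.02
tool_pos: [0.5619, -0.0356, 0.1019]
tool_rot: [0.67, 0.742, 0.0, -0.0]
contact_force: [-4.6, 3.8, 6.3]
finger_gap: 0.151
grasp_force: 79.0
```

>>> {"fn": "arm_command", "kwargs": {
  "steps": [
    [1,0.0005,-0.0005,-0.003,0,0,0],
    [1,0,0,-0.003,0,0,0],
    [1,0,0,-0.004,0,0,0],
    [1,0,0,-0.004,0,0,0],
    [1,0,0,0,0,0,0]
  ]
}}

```text
time_s: 37.43
tool_pos: [0.562, -0.0355, 0.116]
tool_rot: [0.67, 0.742, 0.0, 0.0]
contact_force: [-0.2, 0.5, -1.5]
finger_gap: 0.15
grasp_force: 78.3
```

```bash
python3 go.py BR .25 0; python3 go.py .46,-.40,.265 -.0377
```

```text
t 37.43 pos [ 0.562  -0.0355  0.116 ] x [-0.101  0.995  0.   ] y [0.995 0.101 0.001] z [ 0.001  0.    -1.   ] F [-0.2  0.5 -1.5] M [ 0.19  0.   -0.01] gap 0.15 q [-0.06  0.39 -0.11  1.07  0.    1.41]
shift now-axes [-0.0021 -0.0015 -0.134 ] after-turn-axes [-0.0021 -0.0016 -0.134 ] turn [ 0.002 -0.001 -0.   ] j6 then 1.4
t 37.43 pos [ 0.562  -0.0355  0.116 ] x [-0.101  0.995  0.   ] y [0.995 0.101 0.001] z [ 0.001  0.    -1.   ] F [-0.2  0.5 -1.5] M [ 0.19  0.   -0.01] gap 0.15 q [-0.06  0.39 -0.11  1.07  0.    1.41]
shift now-axes [-0.3523 -0.1381 -0.1492] after-turn-axes [-0.3681 -0.0881 -0.149 ] turn [ 0.002 -0.001  0.278] j6 then 0.89
```

>>> {"fn": "arm_command", "kwargs": {
  "steps": [
    [1,0,0,-0.02,0,0,0],
    [1,0,0,-0.025,0,0,0],
    [1,0,0,-0.03,0,0,0],
    [1,0,0,-0.03,0,0,0],
    [1,0,0,-0.03,0,0,0],
    [1,0,0,-0.014,0,0,0],
    [1,0,0,0,0,0,0]
  ]
}}

```text
time_s: 38.02
tool_pos: [0.5629, -0.0357, 0.2674]
tool_rot: [0.67, 0.742, 0.002, 0.002]
contact_force: [0.7, -0.5, -2.7]
finger_gap: 0.149
grasp_force: 78.5
```

>>> {"fn": "arm_command", "kwargs": {
  "steps": [
    [1,-0.035,-0.0138,0,0,0,0],
    [1,-0.035,-0.0138,0,0,0,0],
    [1,-0.035,-0.0138,0,0,0,0],
    [1,-0.035,-0.0138,0,0,0,0],
    [1,-0.035,-0.0138,0,0,0,0],
    [1,-0.035,-0.0138,0,0,0,0],
    [1,-0.035,-0.0138,0,0,0,0],
    [1,-0.035,-0.0138,0,0,0,0],
    [1,-0.035,-0.0138,0,0,0,0],
    [1,-0.035,-0.0138,0,0,0,0],
    [1,0,0,0,0,0,0.139],
    [1,0,0,0,0,0,0.139]
  ]
}}

```text
time_s: 39.02
tool_pos: [0.4583, -0.3997, 0.2619]
tool_rot: [0.722, 0.691, -0.0, -0.001]
contact_force: [0.6, 0.4, -2.2]
finger_gap: 0.151
grasp_force: 78.7
```

>>> {"fn": "arm_command", "kwargs": {
  "steps": [
    [1,0,0,0,0,0,0],
    [1,0,0,0,0,0,0]
  ]
}}

```text
time_s: 39.18
tool_pos: [0.4593, -0.3976, 0.2628]
tool_rot: [0.72, 0.694, -0.0, -0.001]
contact_force: [-0.9, 0.4, -1.7]
finger_gap: 0.147
grasp_force: 78.6
```

```bash
python3 wing.py 130; python3 railfit.py .03; python3 go.py .5274,-.3286,.115 -.0377; ls -t pics|head -1
```

```text
px [250. 138.] world [ 0.4056 -0.3268  0.122 ] size [0.0132 0.0721] yaw of long side 87.0 tool xy [ 0.0687 -0.0561]
px [335. 138.] world [ 0.4684 -0.3299  0.122 ] size [0.0128 0.0715] yaw of long side 88.8 tool xy [0.0678 0.0069]
px [326. 300.] world [ 0.4566 -0.463   0.122 ] size [0.0292 0.0531] yaw of long side 87.0 tool xy [-0.0657 -0.0002]
px [328. 406.] world [ 0.4545 -0.5792  0.122 ] size [0.0251 0.0488] yaw of long side 88.8 tool xy [-0.1818  0.0019]
t 39.23 pos [ 0.4595 -0.3974  0.2631] x [0.035 0.999 0.001] y [ 0.999 -0.035 -0.001] z [-0.001  0.001 -1.   ] F [-0.5 -0.8 -2.4] M [ 0.01  0.01 -0.09] gap 0.147 q [-0.71  0.45  0.35  1.48 -0.    0.89]
comp [264, 87, 63, 25, 1336]
comp [345, 86, 174, 29, 4382]
comp [269, 156, 44, 23, 1002]
comp [344, 156, 164, 25, 3801]
comp [230, 323, 44, 17, 666]
rail [ 0.5075 -0.3291 -0.0385] score 0.7569626
place 0.03 [ 0.5375 -0.3302  0.113 ]
t 39.28 pos [ 0.4596 -0.3973  0.2634] x [0.035 0.999 0.001] y [ 0.999 -0.035 -0.001] z [-0.001  0.001 -1.   ] F [-0.9 -1.  -2.3] M [-0.04  0.01  0.01] gap 0.149 q [-0.71  0.45  0.35  1.48 -0.    0.89]
shift now-axes [0.0697 0.0756 0.1503] after-turn-axes [0.07   0.0752 0.1504] turn [-0.002 -0.001  0.007] j6 then 1.06
t 39.28 pos [ 0.4596 -0.3973  0.2634] x [0.035 0.999 0.001] y [ 0.999 -0.035 -0.001] z [-0.001  0.001 -1.   ] F [-0.9 -1.  -2.3] M [-0.04  0.01  0.01] gap 0.149 q [-0.71  0.45  0.35  1.48 -0.    0.89]
shift now-axes [0.071  0.0654 0.1484] after-turn-axes [0.0712 0.0651 0.1484] turn [-0.002 -0.001  0.005] j6 then 1.05
rw392.png
```

>>> {"fn": "arm_command", "kwargs": {
  "steps": [
    [1,0.0141,0.013,0,0,0,0],
    [1,0.0141,0.013,0,0,0,0],
    [1,0.0141,0.013,0,0,0,0],
    [1,0.0141,0.013,0,0,0,0],
    [1,0.0141,0.013,0,0,0,0],
    [1,0,0,0.03,0,0,0],
    [1,0,0,0.015,0,0,0],
    [1,0,0,0,0,0,0],
    [1,0,0,0,0,0,0]
  ]
}}

```text
time_s: 40.03
tool_pos: [0.5269, -0.3291, 0.2186]
tool_rot: [0.72, 0.694, -0.0, -0.001]
contact_force: [0.4, -0.1, -1.6]
finger_gap: 0.15
grasp_force: 78.5
```

```bash
python3 go.py .5280,-.3288,.115 -.0377
```

```text
t 40.03 pos [ 0.5269 -0.3291  0.2186] x [0.036 0.999 0.001] y [ 0.999 -0.036 -0.002] z [-0.002  0.001 -1.   ] F [ 0.4 -0.1 -1.6] M [-0.01  0.03  0.02] gap 0.15 q [-0.56  0.48  0.29  1.38  0.    1.05]
shift now-axes [0.0002 0.0013 0.1036] after-turn-axes [0.0003 0.0011 0.1036] turn [-0.003 -0.002  0.003] j6 then 1.05
```

>>> {"fn": "arm_command", "kwargs": {
  "steps": [
    [1,0,0.001,0.015,0,0,0],
    [1,0,0,0.015,0,0,0],
    [1,0,0,0.015,0,0,0],
    [1,0,0,0.015,0,0,0],
    [1,0,0,0.015,0,0,0],
    [1,0,0,0.015,0,0,0],
    [1,0,0,0.007,0,0,0],
    [1,0,0,0.003,0,0,0],
    [1,0,0,0,0,0,0],
    [1,0,0,0,0,0,0]
  ]
}}

```text
time_s: 40.87
tool_pos: [0.5286, -0.33, 0.12]
tool_rot: [0.72, 0.694, 0.0, 0.0]
contact_force: [0.3, 0.1, -1.7]
finger_gap: 0.151
grasp_force: 78.8
```

>>> {"fn": "arm_command", "kwargs": {
  "steps": [
    [1,0,0,0.0015,0,0,0],
    [1,0,0,0.0015,0,0,0],
    [1,0,0,0,0,0,0],
    [1,0,0,0,0,0,0]
  ]
}}

```text
time_s: 41.2
tool_pos: [0.5281, -0.3297, 0.1159]
tool_rot: [0.72, 0.694, -0.0, -0.0]
contact_force: [-0.4, -1.0, -2.5]
finger_gap: 0.144
grasp_force: 78.8
```

>>> {"fn": "arm_command", "kwargs": {
  "steps": [
    [1,0,0,0.001,0,0,0],
    [1,0,0,0.0005,0,0,0],
    [1,0,0,0,0,0,0],
    [1,0,0,0,0,0,0]
  ]
}}

```text
time_s: 41.53
tool_pos: [0.5282, -0.3298, 0.1153]
tool_rot: [0.72, 0.694, 0.0, 0.0]
contact_force: [-4.6, 2.2, 11.2]
finger_gap: 0.145
grasp_force: 80.6
```

Contact made. Releasing and lifting.

>>> {"fn": "arm_command", "kwargs": {
  "steps": [
    [1,0,0,-0.0005,0,0,0],
    [0.6,0,0,0,0,0,0],
    [0.5,0,0,0,0,0,0],
    [0.5,0,0,0,0,0,0],
    [0.5,0,0,0,0,0,0],
    [0.5,0,0,-0.008,0,0,0],
    [0.5,0,0,-0.015,0,0,0],
    [0.5,0,0,-0.02,0,0,0],
    [0.4,0,0,-0.03,0,0,0],
    [0,0,0,-0.03,0,0,0],
    [0,0,0,-0.02,0,0,0],
    [0,0,0,0,0,0,0]
  ]
}}

```text
time_s: 42.53
tool_pos: [0.5294, -0.3306, 0.243]
tool_rot: [0.72, 0.694, 0.001, 0.003]
contact_force: [0.1, -0.8, -0.2]
finger_gap: 0.5
grasp_force: 0.0
```

```bash
python3 wing.py 110
python3 - <<'E'
from h import *
import go
go.to((.550,.0825,.207),.1012-np.pi/3)
E
```

```text
px [157. 238.] world [ 0.4028 -0.3291  0.122 ] size [0.0138 0.0739] yaw of long side 86.5 tool xy [-0.0029 -0.1272]
px [241. 238.] world [ 0.4662 -0.332   0.122 ] size [0.0132 0.0732] yaw of long side 87.9 tool xy [-0.0035 -0.0637]
px [324. 240.] world [ 0.5282 -0.3353  0.122 ] size [0.0137 0.0724] yaw of long side 88.2 tool xy [-0.0044 -0.0017]
t 42.58 pos [ 0.5291 -0.3303  0.2405] x [ 0.038  0.999 -0.002] y [ 0.999 -0.038  0.003] z [ 0.003 -0.002 -1.   ] F [ 0.3 -0.2 -0.1] M [ 0.02  0.02 -0.01] gap 0.501 q [-0.56  0.48  0.34  1.43  0.    1.05]
shift now-axes [0.4134 0.0052 0.0328] after-turn-axes [ 0.2585 -0.3226  0.0335] turn [0.007 0.    1.816] j6 then 2.67
```

Three arbors hang in a row. Now TR.

>>> {"fn": "arm_command", "kwargs": {
  "steps": [
    [0,0.0376,0.0005,0,0,0,0],
    [0,0.0376,0.0005,0,0,0,0],
    [0,0.0376,0.0005,0,0,0,0],
    [0,0.0376,0.0005,0,0,0,0],
    [0,0.0376,0.0005,0,0,0,0],
    [0,0.0376,0.0005,0,0,0,0],
    [0,0.0376,0.0005,0,0,0,0],
    [0,0.0376,0.0005,0,0,0,0],
    [0,0.0376,0.0005,0,0,0,0],
    [0,0.0376,0.0005,0,0,0,0],
    [0,0.0376,0.0005,0,0,0,0],
    [0,0,0,0,0,0,0]
  ]
}}

```text
time_s: 43.58
tool_pos: [0.5487, 0.0889, 0.237]
tool_rot: [0.719, 0.695, -0.0, -0.001]
contact_force: [1.5, -0.2, 1.1]
finger_gap: 0.503
grasp_force: 0.0
```

>>> {"fn": "arm_command", "kwargs": {
  "steps": [
    [0,0,0,0,0,0,0.227],
    [0,0,0,0,0,0,0.227],
    [0,0,0,0,0,0,0.227],
    [0,0,0,0,0,0,0.227],
    [0,0,0,0,0,0,0.227],
    [0,0,0,0,0,0,0.227],
    [0,0,0,0,0,0,0.227],
    [0,0,0,0,0,0,0.227],
    [0,0,0,0.03,0,0,0],
    [0,0,0,0,0,0,0],
    [0,0,0,0,0,0,0]
  ]
}}

```text
time_s: 44.5
tool_pos: [0.548, 0.0831, 0.2068]
tool_rot: [0.951, 0.308, -0.002, -0.001]
contact_force: [0.2, 0.3, 0.5]
finger_gap: 0.502
grasp_force: 0.0
```

```bash
python3 wing.py 130; python3 go.py .5500,.0825,.099 -.946
```

```text
px [330. 247.] world [0.5513 0.0828 0.122 ] size [0.0118 0.0679] yaw of long side 35.6 tool xy [0.0028 0.0024]
t 44.55 pos [0.5487 0.0832 0.208 ] x [ 0.81   0.586 -0.002] y [ 0.586 -0.81  -0.001] z [-0.002  0.    -1.   ] F [-0.1 -0.5  0.1] M [0.02 0.03 0.01] gap 0.498 q [0.15 0.34 0.05 1.29 0.   2.67]
shift now-axes [0.0007 0.0015 0.109 ] after-turn-axes [0.0006 0.0013 0.109 ] turn [-0.003  0.003  0.002] j6 then 2.67
```

>>> {"fn": "arm_command", "kwargs": {
  "steps": [
    [0,0.0006,0.0015,0.03,0,0,0],
    [0,0,0,0.03,0,0,0],
    [0,0,0,0.03,0,0,0],
    [0,0,0,0.019,0,0,0],
    [0,0,0,0,0,0,0],
    [0,0,0,0,0,0,0]
  ]
}}

```text
time_s: 45.05
tool_pos: [0.5507, 0.0826, 0.0997]
tool_rot: [0.951, 0.308, -0.0, -0.0]
contact_force: [0.6, -0.3, 0.5]
finger_gap: 0.498
grasp_force: 0.0
```

>>> {"fn": "arm_command", "kwargs": {
  "steps": [
    [1,0,0,0,0,0,0],
    [1,0,0,0,0,0,0],
    [1,0,0,0,0,0,0],
    [1,0,0,0,0,0,0],
    [1,0,0,0,0,0,0],
    [1,0,0,0,0,0,0]
  ],
  "grip_force": 80
}}

```text
time_s: 45.55
tool_pos: [0.5518, 0.0829, 0.1009]
tool_rot: [0.952, 0.308, 0.001, -0.0]
contact_force: [-0.9, 0.5, 9.5]
finger_gap: 0.15
grasp_force: 77.9
```

>>> {"fn": "arm_command", "kwargs": {
  "steps": [
    [1,0,0,0,0,0,-0.1745],
    [1,0,0,0,0,0,-0.1745],
    [1,0,0,0,0,0,-0.1745],
    [1,0,0,0,0,0,-0.1745],
    [1,0,0,0,0,0,-0.1745],
    [1,0,0,0,0,0,-0.1745]
  ]
}}

```text
time_s: 46.05
tool_pos: [0.5516, 0.083, 0.1009]
tool_rot: [0.838, 0.545, 0.001, -0.0]
contact_force: [-4.7, 1.8, 12.2]
finger_gap: 0.154
grasp_force: 78.3
```

```bash
python3 go.py .5500,.0825,.099 .1012
```

```text
t 46.05 pos [0.5516 0.083  0.1009] x [0.406 0.914 0.002] y [ 0.914 -0.406  0.001] z [ 0.002  0.002 -1.   ] F [-4.7  1.8 12.2] M [ 0.63  1.2  -0.07] gap 0.154 q [ 0.15  0.39 -0.15  1.03  0.    2.14]
shift now-axes [-0.0011 -0.0012  0.0019] after-turn-axes [-0.0004 -0.0016  0.0019] turn [ 0.004 -0.004 -1.038] j6 then 1.62
```

>>> {"fn": "arm_command", "kwargs": {
  "steps": [
    [1,0,-0.0008,-0.001,0,0,-0.1745],
    [1,0,-0.0008,0,0,0,-0.1745],
    [1,0,0,0,0,0,-0.1745],
    [1,0,0,0,0,0,-0.1745],
    [1,0,0,0,0,0,-0.1745],
    [1,0,0,0,0,0,-0.1745],
    [1,0,0,0,0,0,0],
    [1,0,0,0,0,0,0]
  ]
}}

```text
time_s: 46.72
tool_pos: [0.5494, 0.0835, 0.101]
tool_rot: [0.671, 0.741, 0.001, -0.0]
contact_force: [-3.8, 2.2, 8.5]
finger_gap: 0.152
grasp_force: 79.3
```

>>> {"fn": "arm_command", "kwargs": {
  "steps": [
    [1,0,-0.0005,-0.003,0,0,0],
    [1,0,0,-0.003,0,0,0],
    [1,0,0,-0.004,0,0,0],
    [1,0,0,-0.004,0,0,0],
    [1,0,0,0,0,0,0]
  ]
}}

```text
time_s: 47.13
tool_pos: [0.549, 0.0832, 0.1149]
tool_rot: [0.671, 0.742, 0.0, -0.0]
contact_force: [-0.3, 2.7, -0.7]
finger_gap: 0.148
grasp_force: 78.5
```

```bash
python3 go.py .46,-.40,.265 -.0377
```

```text
t 47.13 pos [0.549  0.0832 0.1149] x [-0.1    0.995  0.001] y [0.995 0.1   0.001] z [ 0.001  0.001 -1.   ] F [-0.3  2.7 -0.7] M [0.7  0.15 0.02] gap 0.148 q [ 0.15  0.38 -0.13  1.06  0.    1.62]
shift now-axes [-0.4717 -0.137  -0.1505] after-turn-axes [-0.4862 -0.0707 -0.1501] turn [ 0.001 -0.002  0.277] j6 then 0.89
```

>>> {"fn": "arm_command", "kwargs": {
  "steps": [
    [1,0,0,-0.02,0,0,0],
    [1,0,0,-0.025,0,0,0],
    [1,0,0,-0.03,0,0,0],
    [1,0,0,-0.03,0,0,0],
    [1,0,0,-0.03,0,0,0],
    [1,0,0,-0.017,0,0,0],
    [1,0,0,0,0,0,0]
  ]
}}

```text
time_s: 47.72
tool_pos: [0.5502, 0.0829, 0.2699]
tool_rot: [0.671, 0.742, 0.002, 0.002]
contact_force: [1.1, 0.4, -1.6]
finger_gap: 0.15
grasp_force: 78.8
```

>>> {"fn": "arm_command", "kwargs": {
  "steps": [
    [1,-0.038,-0.0114,0,0,0,0],
    [1,-0.038,-0.0114,0,0,0,0],
    [1,-0.038,-0.0114,0,0,0,0],
    [1,-0.038,-0.0114,0,0,0,0],
    [1,-0.038,-0.0114,0,0,0,0],
    [1,-0.038,-0.0114,0,0,0,0],
    [1,-0.038,-0.0114,0,0,0,0],
    [1,-0.038,-0.0114,0,0,0,0],
    [1,-0.038,-0.0114,0,0,0,0],
    [1,-0.038,-0.0114,0,0,0,0],
    [1,-0.038,-0.0114,0,0,0,0],
    [1,-0.038,-0.0114,0,0,0,0]
  ]
}}

```text
time_s: 48.72
tool_pos: [0.4575, -0.3865, 0.2648]
tool_rot: [0.671, 0.742, -0.0, -0.001]
contact_force: [0.8, 0.6, -2.5]
finger_gap: 0.15
grasp_force: 78.6
```

>>> {"fn": "arm_command", "kwargs": {
  "steps": [
    [1,-0.015,0,0,0,0,0.139],
    [1,0,0,0,0,0,0.139],
    [1,0,0,0,0,0,0],
    [1,0,0,0,0,0,0]
  ]
}}

```text
time_s: 49.05
tool_pos: [0.4599, -0.3993, 0.2649]
tool_rot: [0.72, 0.694, -0.0, -0.001]
contact_force: [0.2, -0.3, -2.0]
finger_gap: 0.148
grasp_force: 78.7
```

```bash
python3 wing.py 130; python3 railfit.py .09; python3 go.py .5880,-.3315,.115 -.0377; ls -t pics|head -1
```

```text
px [250. 135.] world [ 0.4056 -0.327   0.122 ] size [0.0132 0.0722] yaw of long side 86.9 tool xy [ 0.0702 -0.0566]
px [334. 136.] world [ 0.4687 -0.3303  0.122 ] size [0.0122 0.0718] yaw of long side 88.7 tool xy [0.0692 0.0065]
px [417. 138.] world [ 0.5303 -0.3336  0.122 ] size [0.0134 0.0715] yaw of long side 88.9 tool xy [0.0681 0.0682]
px [326. 300.] world [ 0.4575 -0.4664  0.122 ] size [0.0303 0.0545] yaw of long side 87.0 tool xy [-0.0673  0.0002]
px [327. 406.] world [ 0.4544 -0.5831  0.122 ] size [0.0261 0.051 ] yaw of long side 88.5 tool xy [-0.184   0.0014]
t 49.1 pos [ 0.4601 -0.3989  0.2652] x [0.035 0.999 0.001] y [ 0.999 -0.035 -0.001] z [-0.001  0.001 -1.   ] F [-0.1  0.7 -1.8] M [ 0.02 -0.01 -0.01] gap 0.149 q [-0.71  0.45  0.37  1.49 -0.    0.89]
comp [344, 82, 69, 28, 1385]
comp [263, 85, 63, 25, 1328]
comp [429, 85, 88, 27, 2175]
comp [268, 154, 46, 23, 1012]
comp [343, 154, 42, 23, 962]
comp [424, 154, 83, 25, 1903]
comp [230, 321, 44, 17, 676]
rail [ 0.516  -0.3293 -0.0392] score 0.63439274
place 0.09 [ 0.6059 -0.3328  0.113 ]
t 49.15 pos [ 0.4602 -0.3988  0.2655] x [0.035 0.999 0.001] y [ 0.999 -0.035 -0.001] z [-0.001  0.001 -1.   ] F [-0.3  0.2 -2.2] M [-0.01  0.03 -0.06] gap 0.15 q [-0.71  0.45  0.37  1.49 -0.    0.89]
shift now-axes [0.071  0.1435 0.1524] after-turn-axes [0.0716 0.143  0.1525] turn [-0.002 -0.001  0.008] j6 then 1.11
t 49.15 pos [ 0.4602 -0.3988  0.2655] x [0.035 0.999 0.001] y [ 0.999 -0.035 -0.001] z [-0.001  0.001 -1.   ] F [-0.3  0.2 -2.2] M [-0.01  0.03 -0.06] gap 0.15 q [-0.71  0.45  0.37  1.49 -0.    0.89]
shift now-axes [0.0717 0.1255 0.1504] after-turn-axes [0.0721 0.1252 0.1505] turn [-0.002 -0.001  0.005] j6 then 1.1
rw491.png
```

>>> {"fn": "arm_command", "kwargs": {
  "steps": [
    [1,0.012,0.0206,0,0,0,0],
    [1,0.012,0.0206,0,0,0,0],
    [1,0.012,0.0206,0,0,0,0],
    [1,0.012,0.0206,0,0,0,0],
    [1,0.012,0.0206,0,0,0,0],
    [1,0.012,0.0206,0,0,0,0],
    [1,0,0,0.03,0,0,0],
    [1,0,0,0.015,0,0,0],
    [1,0,0,0,0,0,0],
    [1,0,0,0,0,0,0]
  ]
}}

```text
time_s: 49.98
tool_pos: [0.586, -0.3312, 0.2206]
tool_rot: [0.72, 0.694, -0.0, -0.001]
contact_force: [-0.4, 0.2, -1.6]
finger_gap: 0.146
grasp_force: 78.7
```

```bash
python3 go.py .5860,-.3312,.115 -.0377;python3 -c "
from h import *
p=shot('wrist','w10')"
```

```text
t 49.98 pos [ 0.586  -0.3312  0.2206] x [0.036 0.999 0.001] y [ 0.999 -0.036 -0.002] z [-0.002  0.001 -1.   ] F [-0.4  0.2 -1.6] M [-0.01  0.03 -0.01] gap 0.146 q [-0.51  0.6   0.5   1.47  0.    1.09]
shift now-axes [-1.000e-04  2.000e-04  1.056e-01] after-turn-axes [0.     0.     0.1056] turn [-0.004 -0.002  0.004] j6 then 1.09
```

View pics/w10.png

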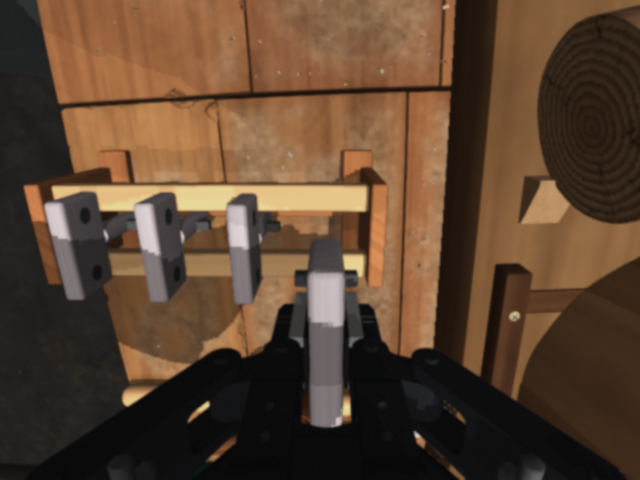

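Three wings lie across the rails, and the free place on the right between the third wing and the end board (column 375) is clear. Lowering.

>>> {"fn": "arm_command", "kwargs": {
  "steps": [
    [1,0,0,0.015,0,0,0],
    [1,0,0,0.015,0,0,0],
    [1,0,0,0.015,0,0,0],
    [1,0,0,0.015,0,0,0],
    [1,0,0,0.015,0,0,0],
    [1,0,0,0.015,0,0,0],
    [1,0,0,0.009,0,0,0],
    [1,0,0,0.003,0,0,0],
    [1,0,0,0,0,0,0],
    [1,0,0,0,0,0,0]
  ]
}}

```text
time_s: 50.87
tool_pos: [0.5868, -0.3323, 0.12]
tool_rot: [0.72, 0.694, 0.0, 0.0]
contact_force: [-0.1, 0.3, -1.5]
finger_gap: 0.149
grasp_force: 79.0
```

>>> {"fn": "arm_command", "kwargs": {
  "steps": [
    [1,0,0,0.0015,0,0,0],
    [1,0,0,0.0015,0,0,0],
    [1,0,0,0,0,0,0],
    [1,0,0,0,0,0,0]
  ]
}}

```text
time_s: 51.2
tool_pos: [0.5864, -0.3321, 0.1159]
tool_rot: [0.72, 0.694, -0.0, -0.0]
contact_force: [-0.3, -0.3, -1.3]
finger_gap: 0.149
grasp_force: 79.0
```

>>> {"fn": "arm_command", "kwargs": {
  "steps": [
    [1,0,0,0.001,0,0,0],
    [1,0,0,0.0005,0,0,0],
    [1,0,0,0,0,0,0],
    [1,0,0,0,0,0,0]
  ]
}}

```text
time_s: 51.53
tool_pos: [0.5864, -0.3321, 0.1145]
tool_rot: [0.72, 0.694, 0.0, -0.0]
contact_force: [-1.1, -0.2, 3.1]
finger_gap: 0.149
grasp_force: 79.6
```

>>> {"fn": "arm_command", "kwargs": {
  "steps": [
    [0.6,0,0,0,0,0,0],
    [0.5,0,0,0,0,0,0],
    [0.5,0,0,0,0,0,0],
    [0.5,0,0,0,0,0,0],
    [0.5,0,0,-0.008,0,0,0],
    [0.5,0,0,-0.015,0,0,0],
    [0.5,0,0,-0.02,0,0,0],
    [0.4,0,0,-0.03,0,0,0],
    [0,0,0,-0.03,0,0,0],
    [0,0,0,-0.03,0,0,0],
    [0,0,0,0,0,0,0],
    [0,0,0,0,0,0,0]
  ]
}}

```text
time_s: 52.53
tool_pos: [0.5872, -0.3326, 0.2495]
tool_rot: [0.72, 0.694, 0.0, 0.001]
contact_force: [-0.3, -0.7, -0.1]
finger_gap: 0.505
grasp_force: 0.0
```

```bash
python3 wing.py 110
python3 - <<'E'
from h import *
pose_now()
p=shot("side");a=p["color"][110:400,180:460,::-1];cv2.imwrite("pics/fin.png",cv2.resize(a,(579,600),interpolation=cv2.INTER_CUBIC))
E
```

```text
px [ 87. 235.] world [ 0.4004 -0.3289  0.122 ] size [0.0141 0.0741] yaw of long side 86.7 tool xy [-0.0032 -0.1871]
px [166. 236.] world [ 0.4636 -0.332   0.122 ] size [0.0144 0.0731] yaw of long side 88.3 tool xy [-0.004  -0.1239]
px [246. 237.] world [ 0.526  -0.3352  0.122 ] size [0.0134 0.0727] yaw of long side 87.4 tool xy [-0.0047 -0.0614]
px [324. 237.] world [ 0.586  -0.3373  0.122 ] size [0.0133 0.0714] yaw of long side 88.2 tool xy [-0.0046 -0.0013]
t 52.58 pos [ 0.5866 -0.3322  0.2477] x [ 0.038  0.999 -0.   ] y [ 0.999 -0.038  0.   ] z [ 0. -0. -1.] F [ 0.  -0.  -0.4] M [ 0.    0.05 -0.01] gap 0.502 q [-0.52  0.61  0.58  1.54  0.    1.09]
```

View pics/fin.png

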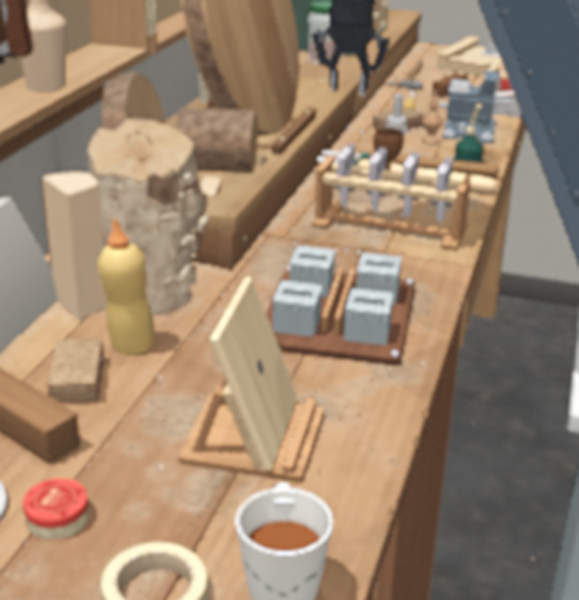

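The final picture shows all four arbors hanging on the rail (around crop (395,180)) and an empty block. The guard leans on the rest at (255,375). The bottle, goblet and mug are where they were, and the gripper is clear.

```bash
python3 -c "
from rig import env
print(env.job_done())"
```

```text
the job is handed in; nothing more can be done
None
```

The job is handed in: the guard leans on the rest by itself, all four arbors hang on the rail, and the glue bottle, goblet and mug look undisturbed in the final picture (about 53 s of the 208 s used; no verdict came back).

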